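# Clamp the sample carriers for the microscope

### The job

Back the thumbscrew of the clamping fixture right off (counter-clockwise) so that its jaw stands fully open, then take the stacks apart: lay every metal sample carrier flat in a nest of its own on the fixture, lengthwise along the row, and pile all the orange spacer plates flat on one another in the middle of the green pad. When all carriers are in, turn the thumbscrew clockwise until the jaw seats firmly on them and stop when the resistance has clearly risen: do not overtighten, the carriers hold glass. Leave everything else on the table where it is.

Things in the scene. Friction and masses are not known exactly. Their poses are not given: they have to be found in the camera images.
- fixture: fixed grey clamping fixture, top 12 mm above the table. Origin on the table; the deck reaches 45 mm to its +x, 105 mm to -x, 125 mm to either y. Along its +x side a fixed steel fence, 240 mm long, 14 mm thick, 4 mm high over the deck, inner face at x = +21 mm; the jaw faces it. +x points roughly away from the robot (within 0.25 rad); the row of three nests runs along y
- jaw: moving jaw, 230 mm long, 18 mm thick, 4 mm high, aluminium with red facing. Origin: middle of the red face, at deck height. With the screw at 0 the face is at fixture x = -25 mm (46 mm from the fence); it advances to the fence by 4 mm per rad of screw, meeting 36 mm wide carriers at about 2.5 rad. The red facing is sprung, 0.1 mm per N in all: 30 to 40 N per rad once in contact
- pad: fixed square green pad 90 x 90 x 3 mm with a white rectangle in its middle, the place for the spacer pile. Origin: centre of its underside on the table, top 3 mm above; upright
- nest0 (a point): nest 0 of the fixture (white outline 38 x 52 mm, black aperture): centre of a clamped carrier, 18 mm above the table (6 above the deck), 18 mm short of the fence face; nests are 80 mm apart along the fixture's y, nest1 in the middle. A carrier in it has its x along the fixture's y, its 36 mm width between jaw and fence; lay it 2 to 4 mm short of this point (towards the jaw) to clear the fence
- nest1 (a point): nest 1 of the fixture (white outline 38 x 52 mm, black aperture): centre of a clamped carrier, 18 mm above the table (6 above the deck), 18 mm short of the fence face; nests are 80 mm apart along the fixture's y, nest1 in the middle. A carrier in it has its x along the fixture's y, its 36 mm width between jaw and fence; lay it 2 to 4 mm short of this point (towards the jaw) to clear the fence
- nest2 (a point): nest 2 of the fixture (white outline 38 x 52 mm, black aperture): centre of a clamped carrier, 18 mm above the table (6 above the deck), 18 mm short of the fence face; nests are 80 mm apart along the fixture's y, nest1 in the middle. A carrier in it has its x along the fixture's y, its 36 mm width between jaw and fence; lay it 2 to 4 mm short of this point (towards the jaw) to clear the fence
- thumbscrew (a joint): angle of the knurled thumbscrew (rad), 0 = jaw fully open, starts at 1.6 to 2.3, end of thread 3.5; grows clockwise seen from above. Turns free with 0.07 N m; once the jaw bears on the carriers this rises by 0.12 to 0.16 N m per rad; 0.3 to 0.5 rad past first contact it is firm. Left alone it stays (slackens to about 17 N of clamping force if tighter). The head does not rise or sink
- screw_grip (a point): on the vertical axis of the thumbscrew's head, 50 mm above the table. Head: knurled cylinder of diameter 26 mm, 32 to 58 mm above the table, white mark on top; below it a thin shank and a boss (radius 15 mm, up to 20 mm above the table); all else of the fixture is lower than 25 mm. Gripped with 30 N or more it does not slip
- carrier1: sample carrier: aluminium plate 50 (x) x 36 (y) x 12 (z) mm, blue round window on both faces (same either way up), 40 to 75 g. Origin at its centre. At the start bottom of stack A, on the table. In a stack carriers and spacers lie crosswise: the ends of a carrier (50 mm) and of a spacer (52 mm) stick out 8 mm and can be gripped without touching the piece below
- carrier2: sample carrier: aluminium plate 50 (x) x 36 (y) x 12 (z) mm, blue round window on both faces (same either way up), 40 to 75 g. Origin at its centre. At the start third in stack A, on spacer1. In a stack carriers and spacers lie crosswise: the ends of a carrier (50 mm) and of a spacer (52 mm) stick out 8 mm and can be gripped without touching the piece below
- carrier3: sample carrier: aluminium plate 50 (x) x 36 (y) x 12 (z) mm, blue round window on both faces (same either way up), 40 to 75 g. Origin at its centre. At the start on spacer3 in stack B; may be absent. In a stack carriers and spacers lie crosswise: the ends of a carrier (50 mm) and of a spacer (52 mm) stick out 8 mm and can be gripped without touching the piece below
- spacer1: spacer: plain orange plastic plate 52 (x) x 34 (y) x 10 (z) mm, about 25 g, same either way up. Origin at its centre. At the start second in stack A; lies crosswise to the carriers
- spacer2: spacer: plain orange plastic plate 52 (x) x 34 (y) x 10 (z) mm, about 25 g, same either way up. Origin at its centre. At the start top of stack A, on carrier2; may be absent; lies crosswise to the carriers
- spacer3: spacer: plain orange plastic plate 52 (x) x 34 (y) x 10 (z) mm, about 25 g, same either way up. Origin at its centre. At the start bottom of stack B, on the table; lies crosswise to the carriers
- bottle: bystander, leave alone: amber dropper bottle 32 mm wide, 74 mm high; origin at its underside
- jar: bystander, leave alone: white jar 60 mm wide, 50 mm high; origin at its underside
- objective: bystander, leave alone: steel microscope objective 32 mm wide, 50 mm high; origin at its underside
- slide_box: bystander, leave alone: blue slide box 85 x 40 x 30 mm; origin at its underside
- driver: bystander, leave alone: screwdriver 150 mm long with a red handle, lying; origin at its underside
- coverslips: bystander, leave alone: white coverslip box 30 x 30 x 22 mm; origin at its underside

How it is judged (in metres and radians):
On the way, in this order (a step that is already met when the one before it is completed fails the run):
1. the thumbscrew is backed off and the jaw open (value of joint thumbscrew below 0.5 rad), for 0.2 s.
2. every carrier lies flat in a nest of its own between jaw and fence ((horizontal distance between carrier1 and nest0 below 0.014 m or horizontal distance between carrier1 and nest1 below 0.014 m or horizontal distance between carrier1 and nest2 below 0.014 m) and z of each of carrier1, carrier2, carrier3 in the frame of fixture below 0.021 m and angle between the z axis of each of carrier1, carrier2, carrier3 and the z axis of fixture, either way round below 0.08 rad and angle between the x axis of each of carrier1, carrier2, carrier3 and the y axis of fixture, either way round below 0.25 rad and (horizontal distance between carrier2 and nest0 below 0.014 m or horizontal distance between carrier2 and nest1 below 0.014 m or horizontal distance between carrier2 and nest2 below 0.014 m) and (horizontal distance between carrier3 and nest0 below 0.014 m or horizontal distance between carrier3 and nest1 below 0.014 m or horizontal distance between carrier3 and nest2 below 0.014 m)), for 0.2 s.
3. the thumbscrew is tightened and the jaw presses on every carrier (contact force between jaw and anything else above 6 N and value of joint thumbscrew above 2.3 rad and contact force between jaw and carrier1 above 1 N and contact force between jaw and carrier2 above 1 N and contact force between jaw and carrier3 above 1 N), for 0.2 s.
At the end, for the whole second after the job is handed in: every carrier flat in its own nest, within 11 mm and 0.06 rad; jaw pressing over 6 N in all and over 1 N on each; thumbscrew past 2.3 rad; every spacer flat in one pile at rest within 16 mm of the pad's centre (all of step 3 and (horizontal distance between carrier1 and nest0 below 0.011 m or horizontal distance between carrier1 and nest1 below 0.011 m or horizontal distance between carrier1 and nest2 below 0.011 m) and z of each of carrier1, carrier2, carrier3 in the frame of fixture below 0.021 m and angle between the z axis of each of carrier1, carrier2, carrier3 and the z axis of fixture, either way round below 0.08 rad and angle between the x axis of each of carrier1, carrier2, carrier3 and the y axis of fixture, either way round below 0.06 rad and (horizontal distance between carrier2 and nest0 below 0.011 m or horizontal distance between carrier2 and nest1 below 0.011 m or horizontal distance between carrier2 and nest2 below 0.011 m) and (horizontal distance between carrier3 and nest0 below 0.011 m or horizontal distance between carrier3 and nest1 below 0.011 m or horizontal distance between carrier3 and nest2 below 0.011 m) and horizontal distance between each of spacer1, spacer2, spacer3 and pad below 0.016 m and angle between the z axis of each of spacer1, spacer2, spacer3 and the z axis of pad, either way round below 0.1 rad and height (world z) of each of spacer1, spacer2, spacer3 below 0.032 m and linear speed of each of spacer1, spacer2, spacer3 below 0.02 m/s); the robot touches nothing.
It fails at once if the thumbscrew is overtightened: the jaw presses with more than 32 N (contact force between jaw and anything else above 32 N).
It fails at once if a bystander is knocked over or pushed more than 60 mm (distance of any of bottle, jar, objective, slide_box, driver, coverslips from where it was at the start of the episode above 0.06 m or angle between any of bottle, jar, objective, slide_box, coverslips's own z axis and vertical above 0.7 rad).
Of spacer2, carrier3 only 1 to 2 are there at a start; the rules pass over those that are not, and their reading is None.
At some moment in a run one of carrier3 may be knocked a few centimetres aside while the robot is not near it.
Once in a run the grip may slacken for a moment while it holds something.
It also fails if it takes over 210 s, if anything falls off the work surface, if the arm or the gripper's body presses on something with over 40 N, if the wrist force passes 120 N, or if a joint passes its speed limit or range.

### The arm

A 6-joint arm with a two-finger parallel gripper is mounted at the origin on the work surface. World frame = base frame: x ahead of the robot, y to its left, z up, the work surface at z = 0. Lengths are in mm, angles in rad, forces in N, time in s.
With the tool pointing down it reaches from about 375 to 975 mm from the base axis. Payload 3.8 kg.
Tool frame: the origin (TCP) lies between the finger pads; the fingertips stand 19 mm ahead of it and the grasp point (between the pads) is the TCP; z points along the fingers, y is the line along which they close (so a half turn about z gives the same grasp; the last joint's range is limited). The gripper opens to 88 mm and grips with 3 to 60 N. Pads are 18 mm wide; open, the fingers measure 123 mm over their backs; the gripper's body (75 mm by 187 mm) begins 45 mm behind the grasp point.
Start: joints at [1.178, 0.264, 1.604, -0, 1.274, -0.037], TCP at [235.127, 632.719, 257.706] pointing down, gripper open.
Joint ranges: [-2.63, 2.63], [-0.94, 2.18], [0.31, 2.57], [-1.31, 4.45], [0, 2.66], [-2.55, 2.55]. Speed limits (rad/s): [2.57, 2.57, 3.14, 3.14, 3.14, 3.14].

### API

Orientations are given as a 3x3 rotation matrix whose columns are the frame's x, y, z axes.
In Python, from workcell import manip gives the robot as it stands.
- The arm moves only by the shell command python3 shift.py 'ROWS' [FORCE]. ROWS is one flat JSON list of numbers that holds 1 to 8 rows one after another, with no inner brackets; each row has 5 numbers: the finger opening in mm, then dx, dy, dz in cm, then a turn about the tool's z in units of 0.2 rad; each row shifts and turns the commanded pose from where the row before left it, along the tool's axes as they then stand; what a row does not reach is not made up. A row lasts 1/10 s, in which the tool goes at most 50 mm and 0.15 rad, less where a joint would pass 70% of its speed; a pose out of reach is approached as far as the arm can. The fingers move at their own pace and stop on an object; FORCE is the grip in N (left out, the last holds). Time passes only in rows, so rows that do not move let the fingers close. It prints the time, the measured TCP pose, the force, the opening and the grip force at its end. Input that does not fit is refused with a message, and nothing moves.
- manip.observe(): the state, without advancing time (a new reading comes with each control period).
- manip.capture(name): name is "side" or "top" or "wrist"; returns the picture (400x640x3 uint8, red, green, blue); there is no depth.
- manip.camera_params(name): a dict with "mtx" (3x3 intrinsics, pixels), "xyz" and "orientation" of the camera in the world. Camera axes: x right, y up, looking along -z (the intrinsics and any distortion apply to the point x, -y, -z); pixel columns grow to the right and rows downward; lengths in mm; the calibration is good to about 2 mm. A picture is of the moment at which its call begins: read the wrist's pose just before it. camera_params takes no time and is no camera call; for the wrist camera it gives the pose at the moment of the call.
- manip.finish_job(): hands the job in; it is judged then, once.
The state is a dict: "time": time; "joint_positions": joint angles; "joint_vel": joint speeds; "tau": joint torques, N m; "position": TCP position; "tcp_rot": TCP orientation; "contact_force": force on the tool from outside, world axes, zero at the start; "moment": the same for the moment, N m; "opening": finger opening in mm; "grip_force": force on a finger pad.
Only numpy, scipy, OpenCV 4.12 (cv2) and the standard library are available. Lean on these libraries where they do the work, as an engineer would, in place of code of your own. Each camera call takes 0.05 s, during which the arm holds its last target. There are 200 camera calls.

## Working session

There is one attempt and no reset: what is moved stays moved. The work goes in short steps, Python scripts to look and compute and a shell command to move; the robot and the scene stay as the last step left them, time stands still between calls to the robot, and variables do not carry over. Pictures are saved under pics/ and viewed, at most 14 in all, crops included, and the job is handed in when it is done.

```bash
ls; mkdir -p pics
cat > h.py <<'E'
import numpy as np, cv2
from workcell import manip
def K(n):
    p=manip.camera_params(n); return np.array(p["mtx"],float),np.array(p["xyz"],float),np.array(p["orientation"],float),p
def ray(n,uv,cam=None):
    M,c,R,_=cam or K(n); a=np.linalg.inv(M)@np.array([uv[0],uv[1],1.0]); d=R@np.array([a[0],-a[1],-a[2]]); return c,d
def onz(n,uv,z,cam=None):
    c,d=ray(n,uv,cam); return c+d*(z-c[2])/d[2]
def proj(n,P,cam=None):
    M,c,R,_=cam or K(n); q=R.T@(np.array(P,float)-c); q=np.array([q[0],-q[1],-q[2]]); q=M@q; return q[:2]/q[2]
def tri(rays):
    A=np.zeros((3,3));b=np.zeros(3)
    for c,d in rays:
        d=d/np.linalg.norm(d);P=np.eye(3)-np.outer(d,d);A+=P;b+=P@c
    return np.linalg.solve(A,b)
def snap(n,f):
    cam=K(n); im=manip.capture(n); cv2.imwrite(f"pics/{f}.png",im[:,:,::-1]); return im,cam
E
python3 - <<'E'
from h import *
for n in("top","side","wrist"):
    im,c=snap(n,n+"0"); print(n,c[0].tolist(),c[1].round(1),c[2].round(3).tolist(),{k:v for k,v in c[3].items() if k not in("mtx","xyz","orientation")})
o=manip.observe();print(o)
E
```

```text
pics
shift.py
workcell.py
top [[452.9836252249571, 0.0, 320.6851615071469], [0.0, 452.9836252249571, 199.1165766293793], [0.0, 0.0, 1.0]] [ 486.7  -31.  1154. ] [[0.023, 0.997, -0.073], [-1.0, 0.023, 0.005], [0.007, 0.072, 0.997]] {}
side [[405.339899336651, 0.0, 315.9008713994975], [0.0, 405.339899336651, 199.66896743481473], [0.0, 0.0, 1.0]] [ 200.9 -475.7  677.2] [[0.769, 0.474, -0.429], [-0.639, 0.561, -0.527], [-0.009, 0.679, 0.734]] {}
wrist [[351.76690094518506, 0.0, 313.7058848973192], [0.0, 351.76690094518506, 199.86822939161954], [0.0, 0.0, 1.0]] [167.  658.1 383.2] [[0.348, -0.9, -0.263], [0.937, 0.334, 0.099], [-0.002, -0.282, 0.96]] {}
{'time': 0.15, 'joint_positions': array([ 1.17807224e+00,  2.64575183e-01,  1.60504626e+00, -2.15399381e-05,
        1.27370723e+00, -3.68863321e-02]), 'joint_vel': array([ 9.02583939e-04, -7.94470861e-04, -4.15239256e-03,  2.94721012e-05,
        6.24878978e-04,  5.95918623e-05]), 'tau': array([ 1.00360750e-03, -5.02850139e+01, -3.57467651e+01,  7.28387386e-02,
        2.49567989e-02, -1.14063364e-04]), 'position': array([234.95569525, 632.23873706, 256.68489524]), 'tcp_rot': array([[-9.37357155e-01,  3.48369269e-01, -6.45357129e-04],
       [ 3.48369864e-01,  9.37355770e-01, -1.61173733e-03],
       [ 4.34494741e-05, -1.73559649e-03, -9.99998493e-01]]), 'contact_force': array([-0.47910397, -0.10109829,  0.10766093]), 'moment': array([-0.02529451,  0.0410894 ,  0.03373712]), 'grip_force': 0.0, 'opening': 88.16086020376801}
```

View pics/top0.png

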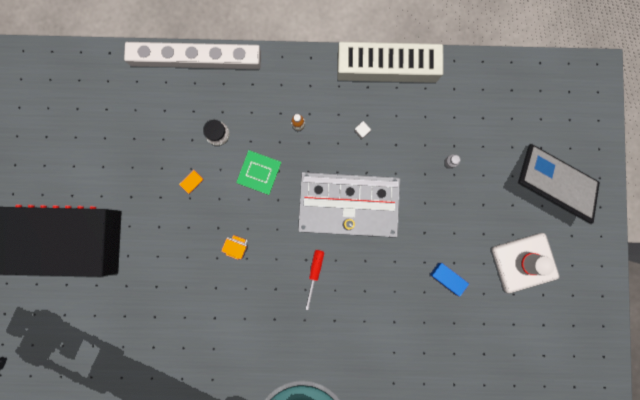

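View pics/side0.png

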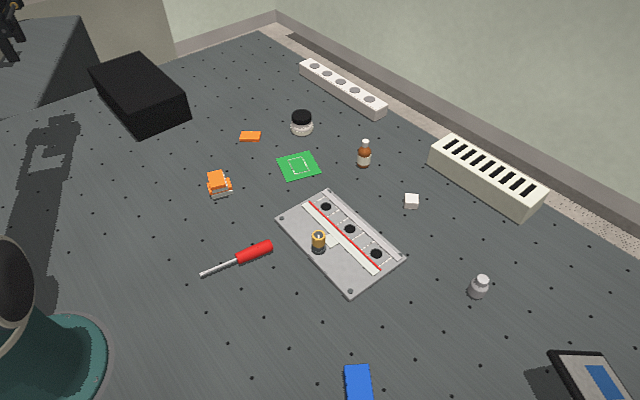

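The top view shows the fixture at about (350,205) with three apertures at (318,190), (350,191) and (381,193), and the screw at (349,225). The pad is at (259,172), stack A at (235,247) and a lone orange plate (stack B) at (191,181). The side view matches: screw (318,240), stack A (218,183), lone spacer (250,136), so carrier3 seems to be absent.

```bash
cat > coarse.py <<'E'
from h import *
T=K("top");S=K("side")
def both(n,t,s): print(n,tri([ray("top",t,T),ray("side",s,S)]).round(0))
both("screw",(349,224),(318,235));both("pad",(259,172),(299,166));both("A",(235,247),(217,178));both("B",(191,181),(250,136))
for i,(t,s) in enumerate([((318,190),(326,206)),((350,191),(350,229)),((381,193),(376,253))]):both(f"ap{i}",t,s)
E
python3 coarse.py
```

```text
screw [ 507. -106.   58.]
pad [636. 123.   2.]
A [444. 170.  46.]
B [608. 295.   6.]
ap0 [593. -29.  15.]
ap1 [ 591. -110.   13.]
ap2 [ 588. -188.   14.]
```
Fixture: row direction: from ap0 to ap2: (-5,-159): the y axis of the fixture: ± . Fixture +x roughly away from robot (+x), so y = +y-ish. fixture x dir: y axis = (5,159)/.. → rot: y=( .03,1), x=(1,-.03)... yaw about -0.03.

Careful with the scale: shifts go in cm and turns go in units of 0.2 rad. That gives: -28.5 mm is -2.85, -39 mm is -3.9.

```bash
python3 shift.py '[88, -3.9, -2.85, 0, 0, 88, -3.9, -2.85, 0, 0, 88, -3.9, -2.85, 0, 0, 88, -3.9, -2.85, 0, 0, 88, -3.9, -2.85, 0, 0]' 30; python3 shift.py '[88, -3.9, -2.85, 0, 0, 88, -3.9, -2.85, 0, 0, 88, -3.9, -2.85, 0, 0, 88, -3.9, -2.85, 0, 0, 88, -3.9, -2.85, 0, 0, 88, 0, 0, 0, 0, 88, 0, 0, 0, 0, 88, 0, 0, 0, 0]'
```

Run:
```python
from h import *
im,c=snap("wrist","w1");import pickle;pickle.dump(c,open("w1.pkl","wb"))
o=manip.observe();print(o["position"],o["joint_positions"].round(2))
```

```text
time: 0.65
position: [368.8, 429.4, 257.4]
tcp_rot: [[-0.938, 0.348, -0.0], [0.348, 0.938, -0.0], [0.0, -0.0, -1.0]]
contact_force: [0.9, 0.2, -0.3]
opening: 87.6
grip_force: 0.0
time: 1.45
position: [500.8, 230.3, 257.4]
tcp_rot: [[-0.937, 0.348, -0.001], [0.348, 0.937, 0.0], [0.001, -0.0, -1.0]]
contact_force: [-0.5, 0.3, -0.0]
opening: 88.1
grip_force: 0.0
[500.67343621 230.68089822 257.46930848] [ 0.39  0.03  1.87  0.    1.24 -0.83]
```

View pics/w1.png

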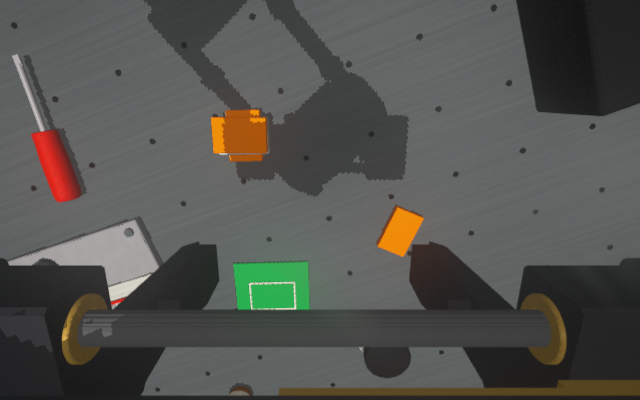

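The wrist view shows stack A at (240,135), lone spacer3 at (401,231), and the pad at (271,287), cut off by the gripper. I'll take a second view from further out that also shows the fixture.

In the tool's units: -6 mm is -0.6, -37.5 mm is -3.75.

```bash
python3 shift.py '[88, -3.75, -0.6, 0, 0, 88, -3.75, -0.6, 0, 0, 88, -3.75, -0.6, 0, 0, 88, -3.75, -0.6, 0, 0, 88, -3.75, -0.6, 0, 0, 88, -3.75, -0.6, 0, 0, 88, 0, 0, 0, 0, 88, 0, 0, 0, 0]'
python3 - <<'E'
from h import *
im,c=snap("wrist","w2");import pickle;pickle.dump(c,open("w2.pkl","wb"))
o=manip.observe();print(o["position"],o["joint_positions"].round(2))
E
```

```text
time: 2.3
position: [699.5, 119.0, 256.8]
tcp_rot: [[-0.938, 0.347, -0.002], [0.347, 0.938, 0.0], [0.002, -0.0, -1.0]]
contact_force: [0.4, -0.3, 0.4]
opening: 88.2
grip_force: 0.0
[698.91611625 119.2824529  257.11465221] [ 0.13  0.33  1.52  0.    1.29 -1.08]
```

View pics/w2.png

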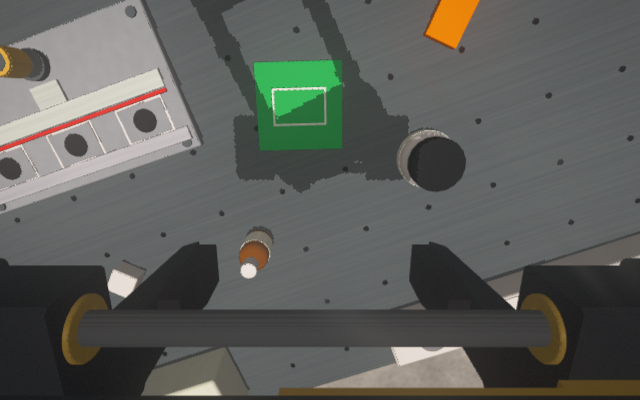

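The pad's white rectangle is centred at (300,106). The fixture is at the left with its nests at (145,120), (76,146) and (10,168), and the screw is at the left edge (10,63). Next I move over the fixture.

In the tool's units: -5 mm is -0.5, -37 mm is -3.7.

```bash
python3 shift.py '[88, -0.5, -3.7, 0, 0, 88, -0.5, -3.7, 0, 0, 88, -0.5, -3.7, 0, 0, 88, -0.5, -3.7, 0, 0, 88, -0.5, -3.7, 0, 0, 88, 0, 0, 0, 0, 88, 0, 0, 0, 0, 88, 0, 0, 0, 0]'
python3 - <<'E'
from h import *
im,c=snap("wrist","w3");import pickle;pickle.dump(c,open("w3.pkl","wb"))
o=manip.observe();print(o["position"],o["joint_positions"].round(2))
E
```

```text
time: 3.15
position: [658.6, -62.6, 258.1]
tcp_rot: [[-0.938, 0.347, 0.0], [0.347, 0.938, 0.001], [-0.0, 0.001, -1.0]]
contact_force: [-0.1, 0.1, -0.4]
opening: 88.1
grip_force: 0.0
[658.70853959 -62.53559523 257.94049402] [-0.13  0.24  1.63  0.    1.27 -1.35]
```

View pics/w3.png

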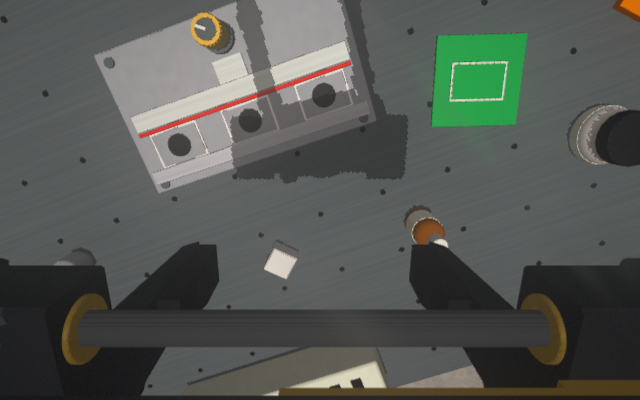

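Fixture apertures are at (179,145), (250,120) and (323,95), the screw head at (207,29), and the pad's rectangle at (478,82). Now I compute positions from these blobs.

```bash
cat > meas.py <<'E'
from h import *
import pickle
def blob(im,seed,f,r=30):
    m=f(cv2.cvtColor(im,cv2.COLOR_BGR2HSV).astype(int)).astype(np.uint8)
    x,y=seed; w=np.zeros_like(m); w[max(0,y-r):y+r,max(0,x-r):x+r]=1; m&=w
    n,l,s,c=cv2.connectedComponentsWithStats(m); 
    i=min(range(1,n),key=lambda i:np.hypot(*(c[i]-seed))-0.02*s[i,4]); return c[i],s[i,4],(l==i).astype(np.uint8)
green=lambda h:(abs(h[...,0]-70)<15)&(h[...,1]>100)
dark=lambda h:(h[...,2]<45)
gold=lambda h:(h[...,0]>12)&(h[...,0]<32)&(h[...,1]>90)&(h[...,2]>60)
orange=lambda h:(h[...,0]<22)&(h[...,0]>10)&(h[...,1]>180)&(h[...,2]>90)
red=lambda h:((h[...,0]<8)|(h[...,0]>172))&(h[...,1]>120)
E
python3 - <<'E'
from meas import *
im={n:cv2.imread(f"pics/{n}.png") for n in("w1","w2","w3","top0","side0")}
C={n:pickle.load(open(n+".pkl","rb")) for n in("w1","w2","w3")};C["top0"]=K("top");C["side0"]=K("side")
def show(name,spec,f,r=30):
    R=[]
    for n,s in spec:
        c,a,_=blob(im[n],s,f,r); print("  ",n,c.round(1),a); R.append(ray(n,c,C[n]))
    P=tri(R); print(name,P.round(1),[ (proj(n,P,C[n])-blob(im[n],s,f,r)[0]).round(1).tolist() for n,s in spec])
print(im["w3"][145,179],im["w3"][120,250],im["w3"][130,215])
show("pad",[("w2",(301,106)),("w3",(479,80))],green,70)
show("pad",[("w2",(301,106)),("w3",(479,80)),("top0",(259,172)),("side0",(299,166))],green,70)
for i,s in enumerate([((145,120),(323,95)),((76,146),(250,120)),((10,168),(179,145))]):
    show(f"ap{i}",[("w2",s[0]),("w3",s[1])],dark,16)
show("screw",[("w3",(207,28)),("w2",(12,62))],gold,26)
for n,s in(("w1",(401,231)),("w2",(455,18)),("w1",(240,135))):
    c,a,m=blob(im[n],s,orange,40); b=cv2.minAreaRect(cv2.findContours(m,0,1)[0][0]);print(n,s,c,a,b)
E
```

```text
[62 64 67] [55 57 60] [158 160 162]
   w2 [298.7 103.6] 5501
   w3 [477.2  78.5] 5854
pad [632.3 127.6   1.7] [[0.0, 0.0], [-0.0, -0.0]]
   w2 [298.7 103.6] 5501
   w3 [477.2  78.5] 5854
   top0 [258.4 172.1] 877
   side0 [297.9 165.9] 835
pad [633.9 126.1   1.8] [[-0.8, 2.0], [-1.1, 2.0], [-0.8, 0.9], [-0.5, -0.2]]Traceback (most recent call last):
  File "<stdin>", line 13, in <module>
  File "<stdin>", line 7, in show
  File "meas.py", line 7, in blob
    i=min(range(1,n),key=lambda i:np.hypot(*(c[i]-seed))-0.02*s[i,4]); return c[i],s[i,4],(l==i).astype(np.uint8)
ValueError: min() iterable argument is empty
```

```bash
sed -i 's/^dark=.*/dark=lambda h:(h[...,2]<80)/' meas.py
python3 - <<'E'
from meas import *
im={n:cv2.imread(f"pics/{n}.png") for n in("w1","w2","w3","top0","side0")}
C={n:pickle.load(open(n+".pkl","rb")) for n in("w1","w2","w3")};C["top0"]=K("top");C["side0"]=K("side")
def show(name,spec,f,r=30):
    R=[]
    for n,s in spec:
        c,a,_=blob(im[n],s,f,r); print("  ",n,c.round(1),a); R.append(ray(n,c,C[n]))
    P=tri(R); print(name,P.round(1),[ (proj(n,P,C[n])-blob(im[n],s,f,r)[0]).round(1).tolist() for n,s in spec])
for i,s in enumerate([((145,120),(323,95),(318,190),(326,206)),((76,146),(250,120),(350,191),(350,229)),((10,168),(179,145),(381,193),(376,253))]):
    show(f"ap{i}",[("w2",s[0]),("w3",s[1])],dark,16)
    show(f"ap{i}",[("top0",s[2]),("side0",s[3])],dark,8)
show("screw",[("w3",(207,28)),("w2",(12,62))],gold,26)
show("screw",[("top0",(349,225)),("side0",(319,239))],gold,12)
for n,s in(("w1",(401,231)),("w2",(455,18)),("w1",(240,135)),("top0",(191,181)),("top0",(235,247)),("side0",(250,136)),("side0",(217,178))):
    c,a,m=blob(im[n],s,orange,40); b=cv2.minAreaRect(cv2.findContours(m,0,1)[0][0]);print(n,s,c.round(1),a,b)
E
```

```text
w2 [144.7 120.3] 395
   w3 [323.5  95.2] 436
ap0 [592.7 -26.9  12.1] [[0.0, 0.2], [-0.0, -0.2]]
   top0 [318.  189.3] 42
   side0 [325.6 206.1] 61
ap0 [593.6 -28.7  13.8] [[-0.2, 0.3], [0.4, -0.0]]
   w2 [ 75.7 144.8] 366
   w3 [249.8 120.5] 420
ap1 [ 589.8 -107.    12. ] [[0.0, 0.1], [-0.0, -0.1]]
   top0 [349.8 191. ] 41
   side0 [349.4 228.5] 69
ap1 [ 590.9 -108.8   14. ] [[-0.3, 0.4], [0.6, -0.1]]
   w2 [  9.5 168.4] 346
   w3 [179.1 144.6] 374
ap2 [ 587.  -187.    11.7] [[-0.0, -0.0], [0.0, 0.0]]
   top0 [381.2 193. ] 45
   side0 [375.9 253.2] 85
ap2 [ 588.  -188.4   14. ] [[-0.3, 0.3], [0.5, -0.0]]
   w3 [210.   31.6] 633
   w2 [14.9 62.7] 783
screw [ 505.  -106.    32.8] [[0.2, 1.0], [-0.4, -0.9]]
   top0 [348.4 223.8] 53
   side0 [318.  239.8] 156
screw [ 507.8 -105.4   42.3] [[-0.2, 0.2], [0.4, -0.0]]
w1 (401, 231) [399.5 230.8] 1324 ((399.4000549316406, 231.2000274658203), (30.4105224609375, 45.615779876708984), 26.56505012512207)
w2 (455, 18) [450.1  20.9] 1651 ((450.4872741699219, 17.33167266845703), (35.19168472290039, 55.24219512939453), 25.94229507446289)
w1 (240, 135) [239.5 132.1] 2196 ((238.5, 130.5), (43.0, 55.0), 90.0)
top0 (191, 181) [191.1 181.7] 273 ((191.25003051757812, 181.75001525878906), (12.727920532226562, 20.50609588623047), 45.0)
top0 (235, 247) [233.5 249.1] 296 ((233.31031799316406, 249.22415161132812), (21.169267654418945, 14.298539161682129), 21.801406860351562)
side0 (250, 136) [249.9 136.6] 107 ((249.94827270507812, 136.3793182373047), (19.789321899414062, 9.92402172088623), 3.3664605617523193)
side0 (217, 178) [216.8 177.5] 4 ((216.76919555664062, 177.6538543701172), (3.605551242828369, 0.5547002553939819), 56.3099365234375)
```

Run:
```python
from h import *
a=cv2.imread("pics/w1.png")[95:175,200:280];b=cv2.imread("pics/w3.png")[5:65,180:240]
cv2.imwrite("pics/c1.png",np.hstack([cv2.resize(a,(480,480),interpolation=0),cv2.resize(b,(480//2,480//2),interpolation=0).repeat(2,0)]))
```

```text
(no output)
```

View pics/c1.png

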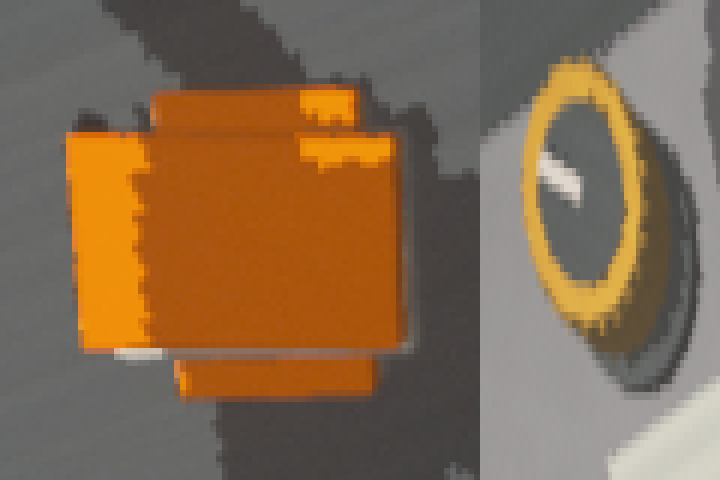

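The crop shows spacer2 on top of stack A, with a silver carrier edge below it on the lower and right sides and another orange plate lying across underneath. The screw's gold ring is centred at about (206,29) in w3.

Run:
```python
from meas import *
C=pickle.load(open("w3.pkl","rb"))
P=onz("w3",(205.8,28.9),58,C);print("screw",P.round(1)); p2=onz("w3",(180+(540-480)/4,5+165/8),58,C)
print("mark dir",np.degrees(np.arctan2(*(p2-P)[[1,0]])))
print(onz("top",(349,224),58).round(1))
o=manip.observe();d=o["tcp_rot"].T@(P-o["position"]);print(d.round(1),"dz to TCP z=50", o["position"][2]-50)
```

```text
screw [ 507.3 -103.4   58. ]
mark dir -126.10863078720881
[ 507.7 -106.1   58. ]
[127.9 -90.9 199.9] dz to TCP z=50 207.94049401866403
```

In the tool's units: -23 mm is -2.3, 31.8 mm is 3.18, 0.15 rad is 0.75.

```bash
python3 shift.py '[88, 3.18, -2.3, 0, 0, 88, 3.18, -2.3, 0, 0, 88, 3.18, -2.3, 0, 0, 88, 3.18, -2.3, 0, 0, 88, 0, 0, 1, 0.75, 88, 0, 0, 1, 0.75, 88, 0, 0, 1, 0.75, 88, 0, 0, 1, 0.75]' 35 >/dev/null;  python3 shift.py '[88, 0, 0, 1, 0.75, 88, 0, 0, 1, 0.75, 88, 0, 0, 1, 0.75, 88, 0, 0, 1, 0.75, 88, 0, 0, 1, 0.75, 88, 0, 0, 1, 0.75, 88, 0, 0, 1, 0.75, 88, 0, 0, 1, 0.75]'; python3 shift.py '[70, 0, 0, 0, 0, 70, 0, 0, 0, 0]'
python3 - <<'E'
from h import *
o=manip.observe();print(o["joint_positions"].round(2));d=o["tcp_rot"].T@(np.array([507.5,-104.7,50])-o["position"]);print(d.round(1))
E
```

```text
time: 4.8
position: [507.9, -105.0, 137.4]
tcp_rot: [[0.556, 0.832, 0.0], [0.832, -0.556, 0.0], [0.0, 0.0, -1.0]]
contact_force: [-0.5, -0.1, 0.4]
opening: 88.1
grip_force: 0.0
time: 5.0
position: [507.7, -105.5, 137.7]
tcp_rot: [[0.548, 0.837, -0.0], [0.837, -0.548, 0.0], [-0.0, -0.0, -1.0]]
contact_force: [-0.3, 0.9, 0.4]
opening: 74.1
grip_force: 0.0
[-0.25  0.08  2.06  0.    1.01  0.33]
[ 0.6 -0.5 87.7]
```

In the tool's units: 29 mm is 2.9, 0.6 mm is 0.06.

```bash
python3 shift.py '[60, 0.06, 0, 2.9, 0, 60, 0, 0, 2.9, 0, 60, 0, 0, 2.9, 0, 60, 0, 0, 0, 0]' 35 >/dev/null; python3 shift.py '[10, 0, 0, 0, 0, 10, 0, 0, 0, 0, 10, 0, 0, 0, 0, 10, 0, 0, 0, 0, 10, 0, 0, 0, 0, 10, 0, 0, 0, 0]'; python3 shift.py '[10, 0, 0, 0, -0.75, 10, 0, 0, 0, -0.75, 10, 0, 0, 0, -0.75, 10, 0, 0, 0, -0.75, 10, 0, 0, 0, -0.75, 10, 0, 0, 0, -0.75]'
python3 - <<'E'
from h import *
o=manip.observe();print(o["joint_positions"].round(2),o["moment"].round(3))
E
```

```text
time: 6.0
position: [506.7, -105.0, 51.7]
tcp_rot: [[0.553, 0.833, -0.003], [0.833, -0.553, 0.002], [0.0, -0.003, -1.0]]
contact_force: [-5.1, 4.1, 8.6]
opening: 24.9
grip_force: 35.0
time: 6.6
position: [507.0, -105.0, 51.7]
tcp_rot: [[-0.315, 0.949, -0.002], [0.949, 0.315, 0.002], [0.002, -0.001, -1.0]]
contact_force: [-4.9, 4.9, 7.1]
opening: 25.2
grip_force: 35.0
[-0.25  0.19  2.11  0.    0.84 -0.57] [ 0.61   0.885 -0.094]
```

```bash
cat > m.py <<'E'
from h import *
o=manip.observe();R=o["tcp_rot"];print("t",round(o["time"],2),"pos",o["position"].round(1),"j6",o["joint_positions"][5].round(3),"M",o["moment"].round(3),"F",o["contact_force"].round(1),"open",round(o["opening"],1))
E
python3 shift.py '[10, 0, 0, 0, -0.75, 10, 0, 0, 0, -0.75, 10, 0, 0, 0, -0.75, 10, 0, 0, 0, -0.75, 10, 0, 0, 0, -0.75, 10, 0, 0, 0, -0.5]' >/dev/null; python3 m.py; python3 shift.py '[10, 0, 0, 0, -0.4, 10, 0, 0, 0, 0]'>/dev/null; python3 m.py
python3 - <<'E'
from h import *
snap("top","top1");snap("side","side1")
E
```

```text
t 7.2 pos [ 507.2 -104.9   51.7] j6 -1.424 M [ 0.7    0.647 -0.19 ] F [-3.9  5.   6.8] open 24.7
t 7.4 pos [ 507.2 -104.8   51.7] j6 -1.501 M [0.717 0.651 0.053] F [-3.3  5.4  6.7] open 24.9
```

```bash
for i in 1 2 3; do python3 shift.py '[10, 0, 0, 0, -0.4, 10, 0, 0, 0, -0.4]' >/dev/null; python3 m.py; done
```

```text
t 7.7 pos [ 507.2 -104.8   51.7] j6 -1.662 M [ 0.792  0.593 -0.038] F [-4.5  5.8  8.2] open 25.3
t 7.9 pos [ 507.2 -104.8   51.7] j6 -1.822 M [ 0.834  0.636 -0.044] F [-3.2  5.   7.1] open 25.3
t 8.1 pos [ 507.9 -104.6   51.7] j6 -1.981 M [ 1.174  0.092 -0.675] F [-0.2  6.1  3.4] open 24.8
```

```bash
python3 shift.py '[10, 0, 0, 0, 0.3, 60, 0, 0, 0, 0, 60, 0, 0, 0, 0, 60, 0, 0, 0, 0, 60, 0, 0, -4, 0, 60, 0, 0, -5, 0, 60, 0, 0, -5, 0, 60, 0, 0, -4, 0]'; python3 m.py
python3 - <<'E'
from h import *
o=manip.observe();d=o["tcp_rot"].T@(np.array([560,230,240])-o["position"]);print(d.round(1),o["tcp_rot"].round(3).tolist())
E
```

```text
time: 8.9
position: [508.4, -106.4, 233.9]
tcp_rot: [[-0.996, -0.094, 0.003], [-0.094, 0.996, -0.001], [-0.003, -0.001, -1.0]]
contact_force: [1.4, -0.3, 0.3]
opening: 60.0
grip_force: 0.0
t 8.9 pos [ 508.4 -106.4  233.9] j6 -1.919 M [ 0.037  0.003 -0.012] F [ 1.4 -0.3  0.3] open 60.0
[-83.1 330.   -6.3] [[-0.996, -0.094, 0.003], [-0.094, 0.996, -0.001], [-0.003, -0.001, -1.0]]
```

In the tool's units: -12.5 mm is -1.25, 38.5 mm is 3.85.

```bash
python3 shift.py '[88, -1.25, 3.85, 0, 0, 88, -1.25, 3.85, 0, 0, 88, -1.25, 3.85, 0, 0, 88, -1.25, 3.85, 0, 0, 88, -1.25, 3.85, 0, 0, 88, -1.25, 3.85, 0, 0, 88, -1.25, 3.85, 0, 0, 88, 0, 0, 0, 0]' >/dev/null; python3 shift.py '[88, 0, 0, 0, 0, 88, 0, 0, 0, 0]'>/dev/null;python3 m.py
python3 - <<'E'
from h import *
import pickle
im,c=snap("wrist","w4");pickle.dump(c,open("w4.pkl","wb"))
p=proj("w",(444,170,40),c).astype(int);print(p)
a=im[max(0,p[1]-50):p[1]+50,p[0]-60:p[0]+60,::-1]
cv2.imwrite("pics/c4.png",cv2.resize(a,None,fx=6,fy=6,interpolation=0))
E
```

```text
t 9.9 pos [569.3 169.6 230.4] j6 -1.417 M [ 0.003  0.021 -0.001] F [ 0.8 -0.2 -0.4] open 87.9
[327  30]
```

View pics/c4.png

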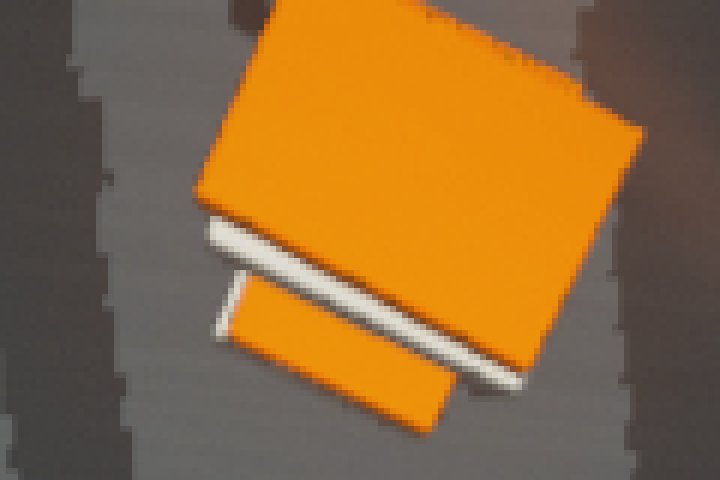

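The crop shows spacer2's top face with corners (299,32), (354,62) and (374,22). Carrier2's white edge lies right under it, parallel, and the end of spacer1 sticks out crosswise below.

Run:
```python
from meas import *
C1=pickle.load(open("w1.pkl","rb"));C4=pickle.load(open("w4.pkl","rb"))
a=[(213.7,153.7),(267.2,153.3),(266.3,117.2)];b=[(299.5,32.5),(354.5,61.7),(374.5,21.7)]
P=[tri([ray("",x,C1),ray("",y,C4)]) for x,y in zip(a,b)]
for p in P:print(p.round(1))
print(np.linalg.norm(P[0]-P[1]),np.linalg.norm(P[1]-P[2]),((P[0]+P[2])/2).round(1),"long ang",np.degrees(np.arctan2(*(P[1]-P[0])[[1,0]])))
T=K("top");Q=[onz("",y,44,C4) for y in b];Q1=[onz("",x,44,C1) for x in a];print("w4@44",((Q[0]+Q[2])/2).round(1),"w1@44",((Q1[0]+Q1[2])/2).round(1), [round(np.linalg.norm(Q[i]-Q[i+1]),1) for i in(0,1)])
# spacer1 bottom end corners at z22 in w4
s=[onz("",(267+u/6,v/6),22,C4) for u,v in((222,338),(430,433))];print([x.round(1) for x in s],np.linalg.norm(s[0]-s[1]))
c=[onz("",(267+u/6,v/6),34,C4) for u,v in((212,222),(525,378))];print([x.round(1) for x in c],np.linalg.norm(c[0]-c[1]))
# w1 spacer1 ends
for u,v in((152,92),(358,88),(185,398),(378,395)):print("s1 w1",onz("",(200+u/6,95+v/6),22,C1).round(1))
# lone spacer3
im=cv2.imread("pics/w1.png");_,_,m=blob(im,(401,231),orange,40);ct=max(cv2.findContours(m,0,1)[0],key=cv2.contourArea);bx=cv2.boxPoints(cv2.minAreaRect(ct))
q=np.array([onz("",x,10,C1) for x in bx]);print("B",q.mean(0).round(1),[(round(np.linalg.norm(q[i]-q[i+1]),1),round(np.degrees(np.arctan2(*(q[i+1]-q[i])[[1,0]])),1)) for i in range(3)])
print("B top/side",tri([ray("top",(191.1,181.7)),ray("side",(249.9,136.6))]).round(1))
```

```text
[448.6 147.2  45.7]
[466.3 194.9  42. ]
[434.3 207.2  41.4]
51.013169637679404 34.22836832958275 [441.5 177.2  43.5] long ang 69.65248710106006
w4@44 [441.4 176.8  44. ] w1@44 [441.7 177.2  44. ] [np.float64(50.6), np.float64(33.8)]
[array([463.7, 151.4,  22. ]), array([473.9, 183.6,  22. ])] 33.70883926766319
[array([449.9, 149.2,  34. ]), array([466.1, 195.5,  34. ])] 49.12320951395718
s1 w1 [414.3 168.9  22. ]
s1 w1 [425.6 201.3  22. ]
s1 w1 [463.2 153.   22. ]
s1 w1 [474.4 184.5  22. ]
B [604.8 296.2  10. ] [(np.float64(53.1), np.float64(137.2)), (np.float64(35.5), np.float64(42.8)), (np.float64(53.9), np.float64(-41.5))]
B top/side [606.7 294.5   4.7]
```

In the tool's units: 0.148 rad is 0.74.

```bash
python3 shift.py '[75, 0, 0, 0, 0.74, 75, 0, 0, 0, 0.74, 75, 0, 0, 0, 0.74, 75, 0, 0, 0, 0]' 15 >/dev/null
cat > go.py <<'E'
from h import *
import sys
x,y,z,a=map(float,sys.argv[1:5])   # target TCP and wanted heading (deg) of tool y, mod 180
o=manip.observe();R=o["tcp_rot"];d=R.T@(np.array([x,y,z])-o["position"])
h=np.degrees(np.arctan2(R[1,1],R[0,1]));t=-((a-h+90)%180-90)
r=np.radians(t);c,s=np.cos(r),np.sin(r)
d2=np.array([c*d[0]+s*d[1],-s*d[0]+c*d[1],d[2]])
print("pos",o["position"].round(1),"shift",d.round(1),"turn",round(r,3),"shift if turned first",d2.round(1),"j6",o["joint_positions"][5].round(2),"opening",round(o["opening"],1),"t",round(o["time"],1))
E
python3 go.py 441.5 177.2 55.5 69.8
```

```text
pos [569.6 169.1 230.8] shift [123.  -36.5 175.3] turn 0.0 shift if turned first [123.  -36.5 175.3] j6 -0.97 opening 74.8 t 10.3
```

In the tool's units: -9.1 mm is -0.91, 35 mm is 3.5.

```bash
python3 shift.py '[75, 3.08, -0.91, 2, 0, 75, 3.08, -0.91, 2, 0, 75, 3.08, -0.91, 2, 0, 75, 3.08, -0.91, 2, 0, 75, 0, 0, 3.5, 0, 75, 0, 0, 3.5, 0, 75, 0, 0, 0, 0, 75, 0, 0, 0, 0]' >/dev/null; python3 go.py 441.5 177.2 55.5 69.8
```

```text
pos [441.1 178.   80.8] shift [-0.6 -0.6 25.3] turn 0.004 shift if turned first [-0.7 -0.6 25.3] j6 -0.89 opening 75.1 t 11.2
```

```bash
python3 shift.py '[75, -0.06, -0.06, 1.25, 0, 75, 0, 0, 1.25, 0, 65, 0, 0, 0, 0, 40, 0, 0, 0, 0, 40, 0, 0, 0, 0, 40, 0, 0, 0, 0, 40, 0, 0, 0, 0]' 15; python3 go.py 441.5 177.2 80 69.8
```

```text
time: 11.85
position: [442.0, 178.0, 56.1]
tcp_rot: [[-0.939, 0.343, 0.001], [0.343, 0.939, 0.0], [-0.001, 0.0, -1.0]]
contact_force: [-0.5, 0.3, 0.6]
opening: 51.7
grip_force: 15.0
pos [442.  178.   56.1] shift [  0.2  -0.9 -23.9] turn 0.003 shift if turned first [  0.2  -0.9 -23.9] j6 -0.89 opening 51.7 t 11.8
```

In the tool's units: -25 mm is -2.5.

```bash
python3 shift.py '[40, 0, 0, -2.5, 0, 40, 0, 0, -2.5, 0, 40, 0, 0, 0, 0]' 25; python3 go.py 633 127 60 69.8
```

```text
time: 12.15
position: [444.6, 178.9, 109.2]
tcp_rot: [[-0.939, 0.343, 0.007], [0.343, 0.939, 0.002], [-0.006, 0.005, -1.0]]
contact_force: [0.0, 1.1, -0.7]
opening: 51.7
grip_force: 25.0
pos [444.6 178.9 109.2] shift [-194.5   15.6   50.4] turn 0.003 shift if turned first [-194.5   16.2   50.4] j6 -0.89 opening 51.7 t 12.2
```

In the tool's units: -32.4 mm is -3.24, 8 mm is 0.8.

```bash
python3 shift.py '[40, -3.24, 0.26, 0.8, 0, 40, -3.24, 0.26, 0.8, 0, 40, -3.24, 0.26, 0.8, 0, 40, -3.24, 0.26, 0.8, 0, 40, -3.24, 0.26, 0.8, 0, 40, -3.24, 0.26, 0.8, 0, 40, 0, 0, 0, 0, 40, 0, 0, 0, 0]'; python3 go.py 633 127 26 69.8
```

```text
time: 12.95
position: [629.0, 125.5, 56.1]
tcp_rot: [[-0.939, 0.343, -0.003], [0.343, 0.939, -0.0], [0.002, -0.001, -1.0]]
contact_force: [-0.5, -0.3, 0.1]
opening: 51.5
grip_force: 25.0
pos [629.  125.5  56.1] shift [-3.3  2.8 30.1] turn 0.002 shift if turned first [-3.3  2.8 30.1] j6 -1.06 opening 51.5 t 12.9
```

In the tool's units: 14 mm is 1.4, 11 mm is 1.1.

```bash
python3 shift.py '[40, -0.33, 0.28, 1.4, 0, 40, 0, 0, 1.1, 0, 40, 0, 0, 0.4, 0, 40, 0, 0, 0, 0, 40, 0, 0, 0, 0]'; python3 go.py 633 127 25.5 69.8
```

```text
time: 13.45
position: [633.4, 127.6, 28.6]
tcp_rot: [[-0.94, 0.342, -0.0], [0.342, 0.94, -0.0], [0.0, -0.0, -1.0]]
contact_force: [-0.5, -0.4, -0.3]
opening: 51.2
grip_force: 25.0
pos [633.4 127.6  28.6] shift [ 0.2 -0.7  3.1] turn 0.003 shift if turned first [ 0.2 -0.7  3.1] j6 -1.06 opening 51.2 t 13.4
```

```bash
python3 shift.py '[40, 0, 0, 0.25, 0, 40, 0, 0, 0, 0, 40, 0, 0, 0.08, 0, 40, 0, 0, 0, 0]'; python3 shift.py '[58, 0, 0, 0, 0, 64, 0, 0, 0, 0, 64, 0, 0, 0, 0, 64, 0, 0, -3, 0, 64, 0, 0, -4, 0, 64, 0, 0, -4, 0]'; python3 go.py 441.7 177 43.5 70
```

```text
time: 13.85
position: [633.8, 127.4, 25.5]
tcp_rot: [[-0.939, 0.343, 0.0], [0.343, 0.939, 0.0], [-0.0, 0.0, -1.0]]
contact_force: [0.3, 0.4, -0.5]
opening: 51.2
grip_force: 25.0
time: 14.45
position: [633.0, 127.2, 135.7]
tcp_rot: [[-0.939, 0.343, -0.002], [0.343, 0.939, -0.0], [0.002, -0.001, -1.0]]
contact_force: [1.2, 0.6, -0.1]
opening: 63.8
grip_force: 0.0
pos [633.  127.2 135.7] shift [196.6 -18.7  92.6] turn -0.001 shift if turned first [196.6 -18.6  92.6] j6 -1.06 opening 63.8 t 14.4
```

```bash
python3 shift.py '[75, 3.3, -0.3, 0, 0, 75, 3.3, -0.3, 0, 0, 75, 3.3, -0.3, 0, 0, 75, 3.3, -0.3, 0, 0, 75, 3.3, -0.3, 0, 0, 75, 3.3, -0.3, 0, 0, 75, 0, 0, 0, 0, 75, 0, 0, 0, 0]' 30 >/dev/null; python3 go.py 441.7 177.5 43.5 70
```

```text
pos [441.6 178.5 135.8] shift [-0.4 -1.  92.3] turn 0.0 shift if turned first [-0.4 -1.  92.3] j6 -0.89 opening 74.9 t 15.2
```

In the tool's units: 23 mm is 2.3, 22.5 mm is 2.25.

```bash
python3 shift.py '[75, 0, -0.1, 2.3, 0, 75, 0, 0, 2.3, 0, 75, 0, 0, 2.3, 0, 75, 0, 0, 2.25, 0, 60, 0, 0, 0, 0, 40, 0, 0, 0, 0, 40, 0, 0, 0, 0, 40, 0, 0, 0, 0]' >/dev/null; python3 shift.py '[40, 0, 0, 0, 0, 40, 0, 0, 0, 0]'; python3 go.py 441.7 177.5 43.5 70
```

```text
time: 16.25
position: [442.7, 177.7, 45.3]
tcp_rot: [[-0.94, 0.343, 0.003], [0.343, 0.94, 0.001], [-0.003, 0.002, -1.0]]
contact_force: [1.2, -1.6, 4.3]
opening: 49.9
grip_force: 30.0
pos [442.7 177.7  45.3] shift [ 0.9 -0.6  1.7] turn -0.001 shift if turned first [ 0.9 -0.6  1.7] j6 -0.89 opening 49.9 t 16.2
```

```bash
python3 shift.py '[40, 0, 0, -2, 0, 40, 0, 0, -3, 0, 40, 0, 0, -3, 0, 40, 0, 0, 0, 0]' 35; python3 go.py 584.5 -187.6 60 88
```

```text
time: 16.65
position: [444.2, 178.5, 128.3]
tcp_rot: [[-0.939, 0.343, 0.008], [0.343, 0.939, 0.003], [-0.006, 0.005, -1.0]]
contact_force: [0.1, 0.4, -0.9]
opening: 49.2
grip_force: 35.0
pos [444.2 178.5 128.3] shift [-256.8 -296.3   68.3] turn -0.315 shift if turned first [-152.5 -361.2   68.3] j6 -0.89 opening 49.2 t 16.6
```

Careful with the scale: shifts go in cm and turns go in units of 0.2 rad. That gives: -36.1 mm is -3.61, -15.2 mm is -1.52, -0.105 rad is -0.525.

```bash
python3 shift.py '[40, 0, 0, 0, -0.525, 40, 0, 0, 0, -0.525, 40, 0, 0, 0, -0.525, 40, -1.52, -3.61, 0, 0, 40, -1.52, -3.61, 0, 0, 40, -1.52, -3.61, 0, 0, 40, -1.52, -3.61, 0, 0, 40, -1.52, -3.61, 0, 0]'>/dev/null;  python3 shift.py '[40, -1.52, -3.61, 0, 0, 40, -1.52, -3.61, 0, 0, 40, -1.52, -3.61, 0, 0, 40, -1.52, -3.61, 0, 0, 40, -1.52, -3.61, 0, 0, 40, 0, 0, 2.5, 0, 40, 0, 0, 0, 0, 40, 0, 0, 0, 0]'; python3 go.py 584.5 -187.6 60 88
```

```text
time: 18.25
position: [578.8, -187.8, 97.0]
tcp_rot: [[-0.999, 0.035, -0.004], [0.035, 0.999, 0.002], [0.004, 0.002, -1.0]]
contact_force: [-0.3, 0.2, 0.2]
opening: 49.2
grip_force: 35.0
pos [ 578.8 -187.8   97. ] shift [-5.9  0.4 37. ] turn -0.0 shift if turned first [-5.9  0.4 37. ] j6 -1.89 opening 49.2 t 18.2
```

In the tool's units: 20 mm is 2, 17 mm is 1.7.

```bash
python3 shift.py '[40, -0.59, 0.04, 1.7, 0, 40, 0, 0, 2, 0, 40, 0, 0, 0, 0, 40, 0, 0, 0, 0]' >/dev/null; python3 go.py 584.5 -187.6 36 88
python3 - <<'E'
from h import *
im,c=snap("top","t5");im,c=snap("side","s5")
a=cv2.imread("pics/t5.png")[150:250,280:430];b=cv2.imread("pics/s5.png")[170:300,270:420]
cv2.imwrite("pics/c5.png",np.hstack([cv2.resize(a,(400,267)),cv2.resize(b,(308,267))]))
E
```

```text
pos [ 586.2 -187.6   61.4] shift [ 1.7 -0.1 25.4] turn 0.001 shift if turned first [ 1.7 -0.1 25.4] j6 -1.89 opening 49.6 t 18.6
```

View pics/c5.png

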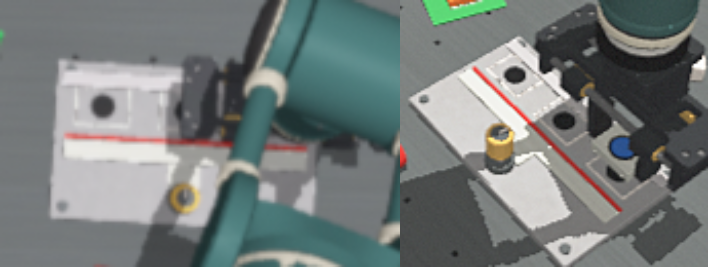

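The side crop shows the carrier, with its blue window, held flat over nest 2 between the open jaw and the fence. Lowering it now.

```bash
python3 shift.py '[40, 0.17, 0, 1.2, 0, 40, 0, 0, 1, 0, 40, 0, 0, 0, 0, 40, 0, 0, 0, 0]' >/dev/null; python3 go.py 584.5 -187.6 35.5 88;  python3 m.py
```

```text
pos [ 584.2 -188.3   39.1] shift [-0.3  0.7  3.6] turn -0.0 shift if turned first [-0.3  0.7  3.6] j6 -1.89 opening 49.4 t 19.1
t 19.15 pos [ 584.2 -188.3   39.1] j6 -1.888 M [ 0.052  0.018 -0.037] F [ 0.2 -0.8 -0.1] open 49.4
```

In the tool's units: 2.5 mm is 0.25, 1 mm is 0.1.

```bash
python3 shift.py '[40, 0, 0.07, 0.25, 0, 40, 0, 0, 0, 0, 40, 0, 0, 0.1, 0, 40, 0, 0, 0, 0, 40, 0, 0, 0, 0]' >/dev/null; python3 m.py
```

```text
t 19.65 pos [ 584.9 -187.8   36.5] j6 -1.887 M [-0.031  0.02   0.01 ] F [ 0.2 -0.5 -0.5] open 49.4
```

In the tool's units: 1 mm is 0.1.

```bash
python3 shift.py '[40, 0, 0, 0.1, 0, 40, 0, 0, 0, 0]' >/dev/null; python3 m.py; python3 shift.py '[40, 0, 0, 0.07, 0, 40, 0, 0, 0, 0]' >/dev/null; python3 m.py;python3 shift.py '[40, 0, 0, 0.07, 0, 40, 0, 0, 0, 0]' >/dev/null; python3 m.py
```

```text
t 19.85 pos [ 584.9 -187.8   35.4] j6 -1.887 M [0.047 0.008 0.007] F [-0.   0.2 -0.4] open 49.8
t 20.05 pos [ 585.  -187.8   35.3] j6 -1.887 M [0.2   0.278 0.032] F [-2.1 -0.1  3.8] open 49.7
t 20.25 pos [ 585.  -187.8   35.3] j6 -1.887 M [0.394 0.598 0.025] F [-3.   0.8  8.8] open 49.2
```

In the tool's units: -50 mm is -5, -30 mm is -3.

```bash
python3 shift.py '[54, 0, 0, 0, 0, 60, 0, 0, 0, 0, 60, 0, 0, 0, 0, 60, 0, 0, -3, 0, 60, 0, 0, -5, 0, 70, 0, 0, -5, 0, 70, 0, 0, -5, 0, 70, 0, 0, 0, 0]'>/dev/null; python3 go.py 580 175 220 88
```

```text
pos [ 589.7 -189.5  223.4] shift [ 22.4 364.    1.3] turn 0.0 shift if turned first [ 22.5 364.    1.3] j6 -1.89 opening 69.9 t 21.1
```

```bash
python3 shift.py '[80, 0.28, 4.55, 0, 0, 80, 0.28, 4.55, 0, 0, 80, 0.28, 4.55, 0, 0, 80, 0.28, 4.55, 0, 0, 80, 0.28, 4.55, 0, 0, 80, 0.28, 4.55, 0, 0, 80, 0.28, 4.55, 0, 0, 80, 0.28, 4.55, 0, 0]' 25>/dev/null; python3 shift.py '[80, 0, 0, 0, 0, 80, 0, 0, 0, 0, 80, 0, 0, 0, 0]'>/dev/null
python3 - <<'E'
from meas import *
im,c=snap("wrist","w6");pickle.dump(c,open("w6.pkl","wb"));im=cv2.cvtColor(im,cv2.COLOR_RGB2BGR)
p=proj("",(444,177,22),c).astype(int)
_,a,m=blob(im,tuple(p),orange,50);ct=max(cv2.findContours(m,0,1)[0],key=cv2.contourArea);bx=cv2.boxPoints(cv2.minAreaRect(ct));print(p,a,bx.round(1).tolist())
q=np.array([onz("",x,22,c) for x in bx]);print("A",q.mean(0).round(1),[(round(np.linalg.norm(q[i]-q[i+1]),1),round(np.degrees(np.arctan2(*(q[i+1]-q[i])[[1,0]])),1)) for i in range(3)])
v=im[max(0,p[1]-60):p[1]+60,p[0]-80:p[0]+80]
cv2.imwrite("pics/c6.png",cv2.resize(v,None,fx=4,fy=4,interpolation=0))
E
python3 m.py
```

```text
time: 21.85
position: [574.4, 178.6, 212.9]
tcp_rot: [[-0.999, 0.035, -0.001], [0.035, 0.999, -0.0], [0.001, -0.0, -1.0]]
contact_force: [0.2, 0.6, 0.4]
opening: 80.2
grip_force: 0.0
[309  22] 2380 [[278.5, 50.400001525878906], [296.0, -11.100000381469727], [335.70001220703125, 0.20000000298023224], [318.1000061035156, 61.70000076293945]]
A [446.2 175.2  22. ] [(np.float64(48.2), np.float64(159.4)), (np.float64(32.9), np.float64(73.7)), (np.float64(48.5), np.float64(-18.8))]
t 22.2 pos [575.  175.5 213.4] j6 -1.28 M [ 0.082  0.011 -0.027] F [-0.6 -0.7  0.7] open 79.7
```

View pics/c6.png

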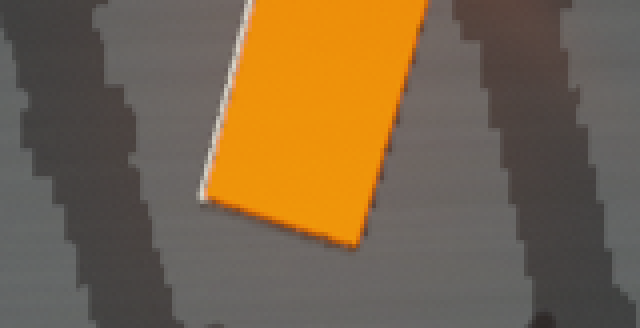

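The crop shows spacer1's near end at (278,50)-(318,62), with carrier1's thin white edge parallel beneath it, so I grip spacer1 just above the carrier, heading -18.7°.

In the tool's units: 16 mm is 1.6, 0.15 rad is 0.75.

```bash
python3 shift.py '[75, 1.6, 0, 0, 0.75, 75, 0, 0, 0, 0.75, 75, 0, 0, 0, 0.75, 75, 0, 0, 0, 0.75, 75, 0, 0, 0, 0.75, 75, 0, 0, 0, 0.75, 75, 0, 0, 0, 0.75, 75, 0, 0, 0, 0.75]'>/dev/null; python3 shift.py '[75, 0, 0, 0, 0.75, 75, 0, 0, 0, 0.75, 75, 0, 0, 0, 0.75, 75, 0, 0, 0, 0.75, 75, 0, 0, 0, 0.31, 75, 0, 0, 0, 0, 75, 0, 0, 0, 0]'>/dev/null; python3 go.py 444.5 176.3 34 -18.7
```

```text
pos [559.3 176.1 214. ] shift [ -36.6 -108.8  180. ] turn 0.0 shift if turned first [ -36.6 -108.8  180. ] j6 0.59 opening 75.1 t 23.7
```

```bash
python3 shift.py '[75, -1.22, -3.63, 3, 0, 75, -1.22, -3.63, 3, 0, 75, -1.22, -3.63, 3, 0, 75, 0, 0, 3, 0, 75, 0, 0, 3, 0, 75, 0, 0, 0, 0, 75, 0, 0, 0, 0]'>/dev/null; python3 go.py 444.5 176.3 34 -18.7
```

```text
pos [444.2 177.2  64.1] shift [-0.8  0.6 30.1] turn 0.001 shift if turned first [-0.8  0.6 30.1] j6 0.65 opening 74.9 t 24.4
```

In the tool's units: 15 mm is 1.5, -0.8 mm is -0.08.

```bash
python3 shift.py '[75, -0.08, 0.06, 1.5, 0, 75, 0, 0, 1.5, 0, 62, 0, 0, 0, 0, 40, 0, 0, 0, 0, 40, 0, 0, 0, 0, 40, 0, 0, 0, 0, 40, 0, 0, 0, 0, 40, 0, 0, 0, 0]' 20; python3 shift.py '[40, 0, 0, -2, 0, 40, 0, 0, -3, 0, 40, 0, 0, -2, 0, 40, 0, 0, 0, 0]' 25; python3 go.py 633 127 75 -18.7
```

```text
time: 25.2
position: [446.0, 177.1, 35.6]
tcp_rot: [[0.32, 0.947, 0.003], [0.947, -0.32, 0.001], [0.002, 0.002, -1.0]]
contact_force: [-0.8, -1.7, 6.4]
opening: 51.6
grip_force: 20.0
time: 25.6
position: [447.1, 177.6, 107.3]
tcp_rot: [[0.32, 0.947, 0.007], [0.947, -0.32, 0.002], [0.004, 0.006, -1.0]]
contact_force: [0.5, 0.4, -0.1]
opening: 51.7
grip_force: 25.0
pos [447.1 177.6 107.3] shift [ 11.5 192.1  33.4] turn 0.0 shift if turned first [ 11.5 192.1  33.4] j6 0.65 opening 51.7 t 25.6
```

```bash
python3 shift.py '[40, 0.23, 3.84, 0.6, 0, 40, 0.23, 3.84, 0.6, 0, 40, 0.23, 3.84, 0.6, 0, 40, 0.23, 3.84, 0.6, 0, 40, 0.23, 3.84, 0.6, 0, 40, 0, 0, 0, 0, 40, 0, 0, 0, 0, 40, 0, 0, 0, 0]'>/dev/null; python3 go.py 633 127 39 -18.7
```

```text
pos [628.3 126.1  72.8] shift [ 2.4  4.2 33.7] turn 0.001 shift if turned first [ 2.4  4.2 33.7] j6 0.48 opening 51.5 t 26.4
```

```bash
python3 shift.py '[40, 0.24, 0.42, 1.4, 0, 40, 0, 0, 1.4, 0, 40, 0, 0, 0.35, 0, 40, 0, 0, 0, 0, 40, 0, 0, 0, 0]'>/dev/null; python3 go.py 633 127 37 -18.7; python3 m.py;  python3 shift.py '[40, 0, 0, 0.15, 0, 40, 0, 0, 0, 0, 40, 0, 0, 0.1, 0, 40, 0, 0, 0, 0]'>/dev/null;python3 m.py
```

```text
pos [634.6 127.1  42.3] shift [-0.6 -1.4  5.3] turn 0.001 shift if turned first [-0.6 -1.4  5.3] j6 0.48 opening 51.1 t 26.9
t 26.9 pos [634.6 127.1  42.3] j6 0.485 M [-0.054  0.114  0.034] F [-0.1 -1.3 -0.5] open 51.1
t 27.3 pos [635.  126.9  40.2] j6 0.485 M [-0.084  0.043  0.007] F [-0.1 -0.2 -0.9] open 51.2
```

In the tool's units: -1.5 mm is -0.15, 1.5 mm is 0.15.

```bash
python3 shift.py '[40, -0.05, -0.15, 0.15, 0, 40, 0, 0, 0, 0, 40, 0, 0, 0.1, 0, 40, 0, 0, 0, 0]'>/dev/null;python3 m.py; python3 shift.py '[40, 0, 0, 0.08, 0, 40, 0, 0, 0, 0]'>/dev/null;python3 m.py;  python3 shift.py '[40, 0, 0, 0.08, 0, 40, 0, 0, 0, 0]'>/dev/null;python3 m.py
```

```text
t 27.7 pos [633.1 127.   37.3] j6 0.485 M [-0.064  0.115 -0.032] F [-0.2  0.1 -1.2] open 51.3
t 27.9 pos [633.4 127.   36.7] j6 0.485 M [-0.068  0.111  0.007] F [-0.4 -0.1 -0.4] open 51.9
t 28.1 pos [633.4 127.   36.7] j6 0.485 M [-0.089  0.411  0.034] F [-3.  -0.6  4.8] open 51.5
```

```bash
python3 shift.py '[56, 0, 0, 0, 0, 64, 0, 0, 0, 0, 64, 0, 0, 0, 0, 64, 0, 0, -3, 0, 75, 0, 0, -4, 0, 75, 0, 0, -3, 0, 75, 0, 0, 0, 0]'>/dev/null; python3 go.py 445 176.3 22.5 -18.7
```

```text
pos [637.1 127.6 141.8] shift [ -16.  -198.7  117.4] turn 0.0 shift if turned first [ -16.  -198.7  117.4] j6 0.49 opening 75.0 t 28.8
```

Run:
```python
from h import *
im,c=snap("top","t7");im,d=snap("side","s7")
p=proj("",(444.5,176.3,12),c).astype(int);q=proj("",(444.5,176.3,12),d).astype(int);print(p,q)
a=cv2.imread("pics/t7.png")[120:280,160:320];b=cv2.imread("pics/s7.png")[130:230,190:350]
cv2.imwrite("pics/c7.png",np.hstack([cv2.resize(a,(400,400),interpolation=0),cv2.resize(b,(400,250),interpolation=0) if 0 else cv2.copyMakeBorder(cv2.resize(b,(400,250),interpolation=0),0,150,0,0,0)]))
```

```text
[234 247] [219 187]
```

View pics/c7.png

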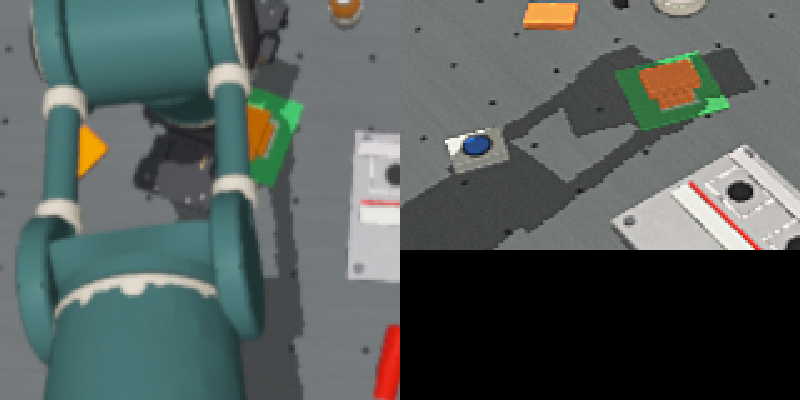

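Carrier1 lies flat and alone with its blue window at side pixel (221,188), and the crosswise pile of two spacers is centred on the pad.

Run:
```python
from meas import *
im=cv2.imread("pics/s7.png");c,a,m=blob(im,(221,188),lambda h:(abs(h[...,0]-112)<15)&(h[...,1]>120),15);print(c,a,onz("side",c,12).round(1))
print("nest0 side vs", onz("side",(325.6,206.1),12).round(1))
```

```text
[220.0625  187.78125] 64 [445.1 173.1  12. ]
nest0 side vs [594.  -26.9  12. ]
```

In the tool's units: -40 mm is -4, -38 mm is -3.8.

```bash
python3 shift.py '[75, -0.34, -4, 0.5, 0, 75, -0.34, -4, 0.5, 0, 75, -0.34, -4, 0.5, 0, 75, -0.34, -4, 0.5, 0, 75, -0.34, -3.8, 0.5, 0, 75, 0, 0, 3, 0, 75, 0, 0, 0, 0, 75, 0, 0, 0, 0]' 30 >/dev/null; python3 go.py 445 175 22.5 -18.7
```

```text
pos [438.9 173.8  79.4] shift [ 3.3  5.6 56.9] turn 0.001 shift if turned first [ 3.3  5.6 56.9] j6 0.65 opening 75.0 t 29.7
```

In the tool's units: 20 mm is 2, 15 mm is 1.5.

```bash
python3 shift.py '[75, 0.33, 0.56, 2, 0, 75, 0, 0, 2, 0, 75, 0, 0, 1.5, 0, 60, 0, 0, 0, 0, 40, 0, 0, 0, 0, 40, 0, 0, 0, 0, 40, 0, 0, 0, 0, 40, 0, 0, 0, 0]' ; python3 go.py 445 175 22.5 -18.7
```

```text
time: 30.5
position: [447.8, 175.9, 27.0]
tcp_rot: [[0.32, 0.947, 0.002], [0.947, -0.32, 0.001], [0.001, 0.002, -1.0]]
contact_force: [1.0, 0.1, 1.8]
opening: 49.6
grip_force: 30.0
pos [447.8 175.9  27. ] shift [-1.7 -2.4  4.5] turn 0.0 shift if turned first [-1.7 -2.4  4.5] j6 0.65 opening 49.6 t 30.5
```

```bash
python3 shift.py '[60, 0, 0, 0, 0, 60, 0, 0, 0.4, 0, 60, 0, 0, 0, 0, 40, 0, 0, 0, 0, 40, 0, 0, 0, 0, 40, 0, 0, 0, 0, 40, 0, 0, 0, 0]'>/dev/null ; python3 m.py
```

```text
t 31.2 pos [446.5 175.6  21.8] j6 0.649 M [-0.031  0.122 -0.022] F [ 0.3 -0.3 -1.3] open 49.3
```

In the tool's units: -40 mm is -4, -30 mm is -3.

```bash
python3 shift.py '[40, 0, 0, -2, 0, 40, 0, 0, -3, 0, 40, 0, 0, -4, 0, 40, 0, 0, 0, 0]' 35; python3 go.py 590.1 -27.7 70 88
```

```text
time: 31.6
position: [450.8, 177.0, 117.4]
tcp_rot: [[0.32, 0.947, 0.01], [0.947, -0.32, 0.003], [0.006, 0.008, -1.0]]
contact_force: [0.8, 1.5, -1.0]
opening: 49.8
grip_force: 35.0
pos [450.8 177.  117.4] shift [-149.7  197.1   48.1] turn 1.28 shift if turned first [145.9 199.9  48.1] j6 0.65 opening 49.8 t 31.6
```

```bash
python3 shift.py '[40, 0, 0, 0, 0.75, 40, 0, 0, 0, 0.75, 40, 0, 0, 0, 0.75, 40, 0, 0, 0, 0.75, 40, 0, 0, 0, 0.75, 40, 0, 0, 0, 0.75, 40, 0, 0, 0, 0.75, 40, 0, 0, 0, 0.75]'>/dev/null;python3 shift.py '[40, 0, 0, 0, 0.4, 40, 2.4, 3.3, 0, 0, 40, 2.4, 3.3, 0, 0, 40, 2.4, 3.3, 0, 0, 40, 2.4, 3.3, 0, 0, 40, 2.4, 3.3, 0, 0, 40, 2.4, 3.3, 0, 0, 40, 0, 0, 0, 0]'; python3 go.py 590.1 -27.7 60 88
```

```text
time: 33.2
position: [586.1, -31.2, 111.5]
tcp_rot: [[0.999, -0.039, 0.002], [-0.039, -0.999, -0.001], [0.002, 0.001, -1.0]]
contact_force: [-0.5, 0.1, -0.6]
opening: 49.3
grip_force: 35.0
pos [586.1 -31.2 111.5] shift [ 3.7 -3.7 51.5] turn -0.004 shift if turned first [ 3.7 -3.7 51.5] j6 1.52 opening 49.3 t 33.2
```

```bash
python3 shift.py '[40, 0, 0, 1.7, 0, 40, 0.2, -0.2, 1.7, 0, 40, 0.2, -0.2, 1.7, 0, 40, 0, 0, 0, 0, 40, 0, 0, 0, 0]'>/dev/null; python3 go.py 590.1 -27.7 40 88
```

```text
pos [586.6 -22.9  60.1] shift [ 3.7  4.7 20.1] turn 0.0 shift if turned first [ 3.7  4.7 20.1] j6 1.52 opening 49.4 t 33.7
```

```bash
python3 shift.py '[40, 0.37, 0.47, 1, 0, 40, 0, 0, 0.8, 0, 40, 0, 0, 0, 0, 40, 0, 0, 0, 0, 40, 0, 0, 0, 0]'>/dev/null; python3 go.py 590.1 -27.7 35 88; python3 m.py
```

```text
pos [591.4 -28.4  43.2] shift [-1.4 -0.6  8.2] turn -0.0 shift if turned first [-1.4 -0.6  8.2] j6 1.52 opening 49.2 t 34.2
t 34.2 pos [591.4 -28.4  43.2] j6 1.516 M [ 0.023  0.171 -0.006] F [-0.4 -0.5 -0.4] open 49.2
```

```bash
python3 shift.py '[40, -0.18, -0.06, 0.4, 0, 40, 0, 0, 0.3, 0, 40, 0, 0, 0, 0, 40, 0, 0, 0, 0]'>/dev/null; python3 m.py; python3 shift.py '[40, 0, 0, 0.1, 0, 40, 0, 0, 0, 0]'>/dev/null; python3 m.py; python3 shift.py '[40, 0, 0, 0.1, 0, 40, 0, 0, 0, 0]'>/dev/null; python3 m.py; python3 shift.py '[40, 0, 0, 0.07, 0, 40, 0, 0, 0, 0]'>/dev/null; python3 m.py
```

```text
t 34.6 pos [589.3 -27.6  35.7] j6 1.517 M [-0.023  0.145  0.032] F [ 0.1 -0.3 -1.2] open 49.2
t 34.8 pos [589.5 -27.6  34.9] j6 1.517 M [-0.029  0.198  0.026] F [ 0.8 -0.4 -0.8] open 49.6
t 35.0 pos [589.4 -27.7  33.8] j6 1.517 M [-0.014  0.139  0.002] F [ 1.3  0.3 -0.7] open 49.5
t 35.2 pos [589.5 -27.6  33.6] j6 1.517 M [0.067 0.437 0.061] F [-2.7 -0.1  2.6] open 49.7
```

In the tool's units: -50 mm is -5, -40 mm is -4.

```bash
python3 shift.py '[54, 0, 0, 0, 0, 60, 0, 0, 0, 0, 60, 0, 0, 0, 0, 60, 0, 0, -2, 0, 75, 0, 0, -4, 0, 75, 0, 0, -5, 0, 75, 0, 0, 0, 0, 75, 0, 0, 0, 0]'>/dev/null; python3 go.py 605.7 295.5 21 -42
```

```text
pos [590.9 -27.8 145.2] shift [   2.9 -323.6  124.1] turn -0.873 shift if turned first [ 249.8 -205.7  124.1] j6 1.52 opening 74.7 t 36.0
```

In the tool's units: -40.5 mm is -4.05, 0.4 mm is 0.04.

```bash
python3 shift.py '[75, 0.04, -4.05, 0, 0, 75, 0.04, -4.05, 0, 0, 75, 0.04, -4.05, 0, 0, 75, 0.04, -4.05, 0, 0, 75, 0.04, -4.05, 0, 0, 75, 0.04, -4.05, 0, 0, 75, 0.04, -4.05, 0, 0, 75, 0.04, -4.05, 0, 0]' 20 >/dev/null; python3 shift.py '[75, 0, 0, 0, -0.73, 75, 0, 0, 0, -0.73, 75, 0, 0, 0, -0.73, 75, 0, 0, 0, -0.73, 75, 0, 0, 0, -0.73, 75, 0, 0, 0, -0.715, 75, 0, 0, 0, 0, 75, 0, 0, 0, 0]'>/dev/null; python3 go.py 605.7 295.5 21 -42
python3 - <<'E'
from meas import *
im,c=snap("side","s8");im=cv2.imread("pics/s8.png")
for s in((250,136),): 
    cc,a,m=blob(im,s,orange,15);print(cc,a,"was 249.9 136.6")
t,_=snap("top","t8");t=cv2.imread("pics/t8.png")
v=im[170:300,260:420];w=t[155:245,290:410]
cv2.imwrite("pics/c8.png",np.hstack([cv2.resize(v,(480,390),interpolation=0),cv2.copyMakeBorder(cv2.resize(w,(320,240),interpolation=0),0,150,0,0,0)]))
E
```

```text
pos [603.  295.6 141.1] shift [  2.1   2.2 120.1] turn -0.003 shift if turned first [  2.1   2.2 120.1] j6 1.16 opening 74.8 t 37.6
[249.96825397 136.26984127] 189 was 249.9 136.6
```

View pics/c8.png

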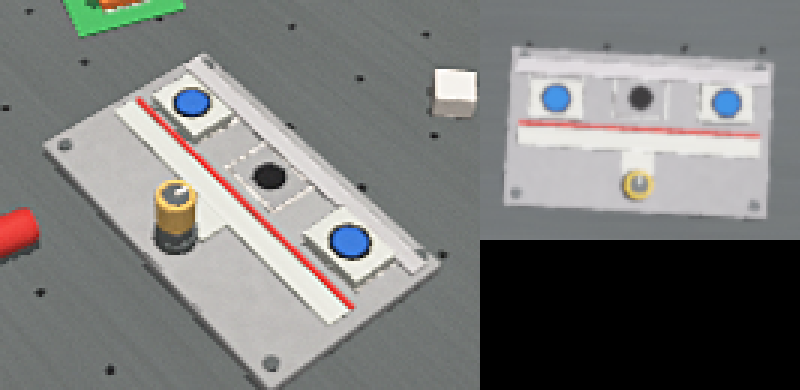

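Both carriers lie flat in nests 0 and 2, square to the row, between the open jaw and the fence. Next, spacer3.

In the tool's units: 30 mm is 3, 24 mm is 2.4.

```bash
python3 shift.py '[75, 0.21, 0.22, 3, 0, 75, 0, 0, 3, 0, 75, 0, 0, 3, 0, 75, 0, 0, 2.4, 0, 75, 0, 0, 0, 0, 75, 0, 0, 0, 0, 75, 0, 0, 0, 0]'>/dev/null; python3 go.py 605.7 295.5 21.5 -42; python3 m.py
```

```text
pos [608.5 296.7  31.1] shift [-2.8 -1.3  9.6] turn -0.001 shift if turned first [-2.8 -1.3  9.6] j6 1.15 opening 75.1 t 38.4
t 38.4 pos [608.5 296.7  31.1] j6 1.15 M [-0.073  0.143 -0.011] F [ 0.4 -0.   0.3] open 75.1
```

In the tool's units: 8 mm is 0.8, -2 mm is -0.2.

```bash
python3 shift.py '[75, -0.2, -0.13, 0.8, 0, 75, 0, 0, 0, 0, 62, 0, 0, 0, 0, 40, 0, 0, 0, 0, 40, 0, 0, 0, 0, 40, 0, 0, 0, 0, 40, 0, 0, 0, 0, 40, 0, 0, 0, 0]'>/dev/null; python3 m.py; python3 shift.py '[40, 0, 0, -2, 0, 40, 0, 0, -3, 0, 40, 0, 0, -4, 0, 40, 0, 0, 0, 0, 40, 0, 0, 0, 0]' 25 >/dev/null; python3 go.py 633.3 127 80 -18.7
```

```text
t 39.2 pos [605.  295.6  21.5] j6 1.151 M [-0.038  0.142  0.067] F [-0.1 -0.9  1.8] open 51.8
pos [605.8 295.9 112.8] shift [-107.2  133.5   32.6] turn -0.407 shift if turned first [-151.3   80.2   32.6] j6 1.15 opening 51.6 t 39.7
```

In the tool's units: -37.8 mm is -3.78, 20 mm is 2, -0.136 rad is -0.68.

```bash
python3 shift.py '[40, 0, 0, 0, -0.68, 40, 0, 0, 0, -0.68, 40, 0, 0, 0, -0.675, 40, -3.78, 2, 0, 0, 40, -3.78, 2, 0, 0, 40, -3.78, 2, 0, 0, 40, -3.78, 2, 0, 0, 40, 0, 0, 2, 0]'>/dev/null;  python3 shift.py '[40, 0, 0, 0, 0, 40, 0, 0, 0, 0, 40, 0, 0, 0, 0]'>/dev/null; python3 go.py 633.3 127 47 -18.7
```

```text
pos [631.7 127.5  90.8] shift [ 0.1  1.7 43.8] turn 0.001 shift if turned first [ 0.1  1.7 43.8] j6 0.49 opening 51.7 t 40.8
```

In the tool's units: 20 mm is 2, 2 mm is 0.2.

```bash
python3 shift.py '[40, 0, 0.17, 2, 0, 40, 0, 0, 2, 0, 40, 0, 0, 0.2, 0, 40, 0, 0, 0, 0, 40, 0, 0, 0, 0, 40, 0, 0, 0, 0]'>/dev/null; python3 go.py 633.3 127 44.5 -18.7; python3 m.py
```

```text
pos [634.8 126.5  50.7] shift [-0.1 -1.6  6.2] turn 0.001 shift if turned first [-0.1 -1.6  6.2] j6 0.48 opening 51.9 t 41.4
t 41.4 pos [634.8 126.5  50.7] j6 0.484 M [-0.05   0.115 -0.016] F [ 0.3 -0.2 -0.3] open 51.9
```

In the tool's units: 3 mm is 0.3, 2 mm is 0.2.

```bash
python3 shift.py '[40, 0, -0.12, 0.3, 0, 40, 0, 0, 0.2, 0, 40, 0, 0, 0, 0, 40, 0, 0, 0, 0]'>/dev/null; python3 m.py; for i in 1 2; do python3 shift.py '[40, 0, 0, 0.08, 0, 40, 0, 0, 0, 0]'>/dev/null; python3 m.py; done
```

```text
t 41.8 pos [632.9 126.6  44.5] j6 0.485 M [-0.036  0.034 -0.002] F [-0.  -0.2  1.7] open 51.2
t 42.0 pos [632.9 126.6  44.5] j6 0.485 M [-0.048  0.461 -0.055] F [-2.5 -0.5  6.6] open 51.5
t 42.2 pos [632.9 126.6  44.4] j6 0.485 M [-0.108  0.75   0.049] F [-3.9 -0.  10.5] open 51.6
```

```bash
python3 shift.py '[56, 0, 0, -0.1, 0, 64, 0, 0, 0, 0, 64, 0, 0, 0, 0, 64, 0, 0, -3, 0, 64, 0, 0, -4, 0, 64, 0, 0, -4, 0, 64, 0, 0, 0, 0, 64, 0, 0, 0, 0]' 35 >/dev/null; python3 go.py 507.5 -104.7 140 -18.7
```

```text
pos [633.5 126.6 154.8] shift [-259.5  -45.3   14.4] turn 0.0 shift if turned first [-259.5  -45.2   14.4] j6 0.48 opening 63.9 t 43.0
```

In the tool's units: -37 mm is -3.7, 15 mm is 1.5, -0.15 rad is -0.75.

```bash
python3 shift.py '[64, -3.7, -0.65, 0, 0, 64, -3.7, -0.65, 0, 0, 64, -3.7, -0.65, 0, 0, 64, -3.7, -0.65, 0, 0, 64, -3.7, -0.65, 0, 0, 64, -3.7, -0.65, 0, 0, 64, -3.7, -0.65, 0, 0, 64, 0, 0, 1.5, -0.75]' >/dev/null; python3 shift.py '[64, 0, 0, 0, -0.75, 64, 0, 0, 0, -0.75, 64, 0, 0, 0, -0.75, 64, 0, 0, 0, -0.75, 64, 0, 0, 0, -0.75, 64, 0, 0, 0, -0.75, 64, 0, 0, 0, -0.75, 64, 0, 0, 0, -0.75]' >/dev/null;python3 shift.py '[64, 0, 0, 0, -0.75, 64, 0, 0, 0, -0.75, 64, 0, 0, 0, -0.75, 64, 0, 0, 0, -0.75, 64, 0, 0, 0, 0, 64, 0, 0, 0, 0, 64, 0, 0, 0, 0]'>/dev/null;  python3 go.py 507.3 -104.8 50 95
```

```text
pos [ 505.9 -104.1  137.6] shift [-1.5 -0.8 87.6] turn -0.037 shift if turned first [-1.5 -0.9 87.6] j6 -1.87 opening 64.0 t 45.3
```

In the tool's units: 29 mm is 2.9, 27 mm is 2.7.

```bash
python3 shift.py '[60, -0.15, -0.08, 2.9, 0, 60, 0, 0, 2.9, 0, 60, 0, 0, 2.7, 0, 60, 0, 0, 0, 0, 60, 0, 0, 0, 0, 60, 0, 0, 0, 0]' 35>/dev/null; python3 go.py 507.3 -104.8 50 95
python3 - <<'E'
from meas import *
snap("side","s9");im=cv2.imread("pics/s9.png");p=proj("side",(507,-105,50)).astype(int)
v=im[125:305,200:430]
cv2.imwrite("pics/c9.png",cv2.resize(v,None,fx=3,fy=3,interpolation=0))
E
```

```text
time: 45.9
position: [509.4, -105.3, 55.1]
tcp_rot: [[-0.999, -0.053, 0.002], [-0.053, 0.999, -0.001], [-0.002, -0.001, -1.0]]
contact_force: [0.0, -0.7, -0.1]
opening: 60.1
grip_force: 0.0
pos [ 509.4 -105.3   55.1] shift [2.  0.6 5.1] turn -0.035 shift if turned first [2.  0.7 5.1] j6 -1.88 opening 60.1 t 45.9
```

View pics/c9.png

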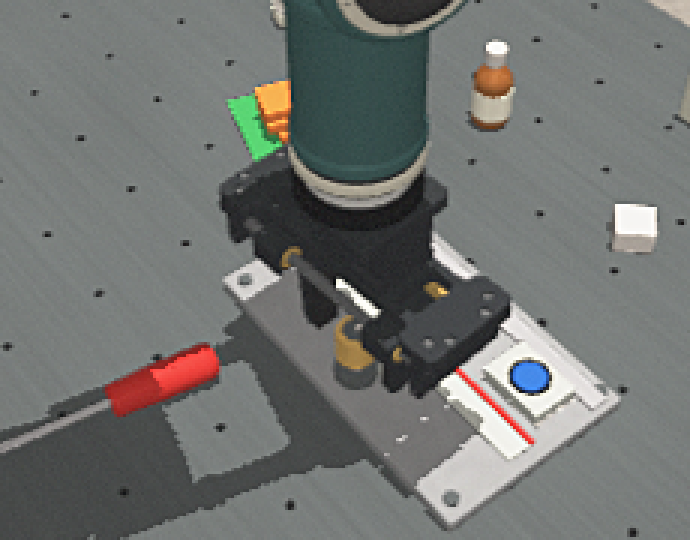

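The fingers straddle the screw head. The carrier in nest 2 and the spacer pile look in order. Now I grip and turn clockwise.

```bash
python3 shift.py '[60, 0.2, 0.06, 0.4, 0, 60, 0, 0, 0, 0, 10, 0, 0, 0, 0, 10, 0, 0, 0, 0, 10, 0, 0, 0, 0, 10, 0, 0, 0, 0, 10, 0, 0, 0, 0, 10, 0, 0, 0, 0]' 38 >/dev/null; python3 m.py; python3 shift.py '[10, 0, 0, 0, 0.75, 10, 0, 0, 0, 0.75, 10, 0, 0, 0, 0.75, 10, 0, 0, 0, 0.75, 10, 0, 0, 0, 0.75, 10, 0, 0, 0, 0.75, 10, 0, 0, 0, 0.75, 10, 0, 0, 0, 0.75]'>/dev/null; python3 m.py; python3 shift.py '[10, 0, 0, 0, 0.75, 10, 0, 0, 0, 0.75, 10, 0, 0, 0, 0.75, 10, 0, 0, 0, 0.75, 10, 0, 0, 0, 0.75, 10, 0, 0, 0, 0]'>/dev/null; python3 m.py
```

```text
t 46.75 pos [ 506.1 -104.6   49.6] j6 -1.876 M [-0.046  0.024 -0.056] F [-0.6 -0.4  0.2] open 25.1
t 47.55 pos [ 506.5 -104.    49.6] j6 -0.67 M [ 0.35  -0.147  0.059] F [ 1.1  2.9 -1.4] open 25.0
t 48.15 pos [ 507.  -104.1   49.7] j6 0.075 M [ 0.412 -0.502 -0.021] F [ 3.7  2.3 -2.9] open 24.5
```

In the tool's units: 0.1 rad is 0.5.

```bash
python3 shift.py '[10, 0, 0, 0, 0.5, 10, 0, 0, 0, 0.5, 10, 0, 0, 0, 0.5, 10, 0, 0, 0, 0]' >/dev/null; python3 m.py;python3 shift.py '[10, 0, 0, 0, 0.5, 10, 0, 0, 0, 0.5]' >/dev/null; python3 m.py; for i in 1 2; do python3 shift.py '[10, 0, 0, 0, 0.35, 10, 0, 0, 0, 0]'>/dev/null; python3 m.py; done
```

```text
t 48.55 pos [ 507.1 -104.2   49.7] j6 0.372 M [ 0.381 -0.578 -0.083] F [ 4.8  3.7 -3.9] open 25.0
t 48.75 pos [ 507.2 -104.2   49.7] j6 0.573 M [ 0.314 -0.626  0.085] F [ 5.3  2.6 -4.3] open 25.1
t 48.95 pos [ 507.2 -104.3   49.7] j6 0.641 M [ 0.316 -0.609 -0.083] F [ 4.6  3.1 -3.9] open 24.8
t 49.15 pos [ 507.3 -104.3   49.7] j6 0.711 M [ 0.347 -0.606 -0.079] F [ 4.9  2.7 -3.9] open 24.7
```

```bash
for i in 1 2 3; do python3 shift.py '[10, 0, 0, 0, 0.3]'>/dev/null; python3 m.py; python3 shift.py '[10, 0, 0, 0, 0]'>/dev/null; python3 m.py; done
```

```text
t 49.25 pos [ 507.3 -104.4   49.7] j6 0.77 M [ 0.358 -0.606  0.094] F [ 3.8  1.4 -5. ] open 24.8
t 49.35 pos [ 507.3 -104.3   49.7] j6 0.771 M [ 0.292 -0.585 -0.064] F [ 5.4  2.1 -3.8] open 24.7
t 49.45 pos [ 507.3 -104.4   49.7] j6 0.83 M [ 0.285 -0.627  0.181] F [ 4.4  2.2 -4. ] open 24.7
t 49.55 pos [ 507.3 -104.4   49.7] j6 0.831 M [ 0.244 -0.616 -0.034] F [ 4.7  2.2 -4.2] open 24.9
t 49.65 pos [ 507.3 -104.4   49.7] j6 0.89 M [ 0.259 -0.622  0.167] F [ 5.9  1.8 -4.8] open 25.0
t 49.75 pos [ 507.3 -104.4   49.7] j6 0.891 M [ 0.242 -0.667 -0.048] F [ 4.4  1.6 -3.1] open 24.9
```

```bash
for i in 1 2; do python3 shift.py '[10, 0, 0, 0, 0.3]'>/dev/null; python3 m.py; python3 shift.py '[10, 0, 0, 0, 0]'>/dev/null; python3 m.py; done
python3 - <<'E'
from meas import *
T=snap("side","s10")[0];im=cv2.imread("pics/s10.png")
for s in((324,206),(376,250)):
    c,a,_=blob(im,s,lambda h:(abs(h[...,0]-108)<15)&(h[...,1]>120),18);print(c.round(1),a,onz("side",c,24).round(1))
v=im[170:300,260:420];cv2.imwrite("pics/c10.png",cv2.resize(v,None,fx=4,fy=4,interpolation=0))
E
```

```text
t 49.85 pos [ 507.4 -104.4   49.7] j6 0.95 M [ 0.263 -0.631  0.106] F [ 4.5  1.9 -3.6] open 24.9
t 49.95 pos [ 507.3 -104.5   49.7] j6 0.95 M [ 0.245 -0.59   0.005] F [ 4.8  1.4 -3.5] open 24.9
t 50.05 pos [ 507.4 -104.5   49.7] j6 1.01 M [ 0.173 -0.644  0.186] F [ 5.3  1.5 -4.5] open 24.6
t 50.15 pos [ 507.3 -104.5   49.7] j6 1.01 M [ 0.27  -0.629 -0.051] F [ 4.9  1.7 -4.8] open 25.1
[323. 208.] 1 [579.1 -35.6  24. ]
[376.8 249.9] 109 [ 588.4 -187.8   24. ]
```

View pics/c10.png

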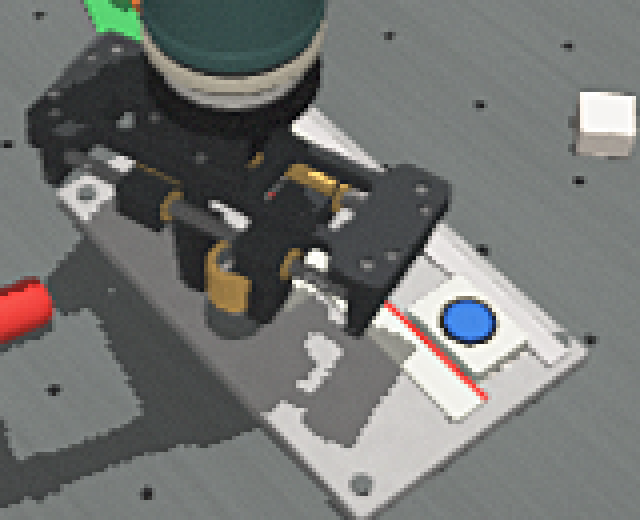

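```bash
for i in 1 2; do python3 shift.py '[10, 0, 0, 0, 0.15]'>/dev/null; python3 m.py; done; python3 shift.py '[10, 0, 0, 0, 0, 10, 0, 0, 0, 0]'>/dev/null; python3 m.py
```

```text
t 50.3 pos [ 507.3 -104.5   49.7] j6 1.04 M [ 0.249 -0.691  0.149] F [ 5.7  1.2 -4. ] open 24.8
t 50.4 pos [ 507.4 -104.5   49.7] j6 1.07 M [ 0.236 -0.675  0.157] F [ 5.6  1.9 -4.4] open 25.2
t 50.6 pos [ 507.4 -104.5   49.7] j6 1.069 M [ 0.236 -0.645  0.1  ] F [ 5.   1.4 -4.5] open 24.7
```

In the tool's units: -50 mm is -5, 45 mm is 4.5.

```bash
python3 shift.py '[40, 0, 0, 0, 0, 60, 0, 0, 0, 0, 60, 0, 0, 0, 0, 60, 0, 0, -3, 0, 60, 0, 0, -4, 0, 60, 0, 0, -5, 0, 60, 0, 4.5, 0, 0, 60, 0, 4.5, 0, 0]' >/dev/null; python3 shift.py '[60, 0, 4.5, 0, 0, 60, 0, 4.5, 0, 0, 60, 0, 4.5, 0, 0, 60, 0, 0, 0, 0, 60, 0, 0, 0, 0]'
python3 - <<'E'
from meas import *
snap("side","s11");im=cv2.imread("pics/s11.png")
bl=lambda h:(abs(h[...,0]-108)<15)&(h[...,1]>120)
for s in((326,203),(376,250)):
    c,a,_=blob(im,s,bl,20);print(c.round(1),a,onz("side",c,24).round(1))
v=im[125:300,230:430];cv2.imwrite("pics/c11.png",cv2.resize(v,None,fx=4,fy=3.4,interpolation=0))
E
```

```text
time: 51.9
position: [560.0, -323.5, 169.0]
tcp_rot: [[0.97, 0.241, -0.001], [0.241, -0.97, 0.001], [-0.001, -0.001, -1.0]]
contact_force: [-0.0, 0.8, 0.0]
opening: 60.0
grip_force: 0.0
[325.8 202.6] 78 [593.9 -27.7  24. ]
[376.8 249.9] 109 [ 588.4 -187.8   24. ]
```

View pics/c11.png

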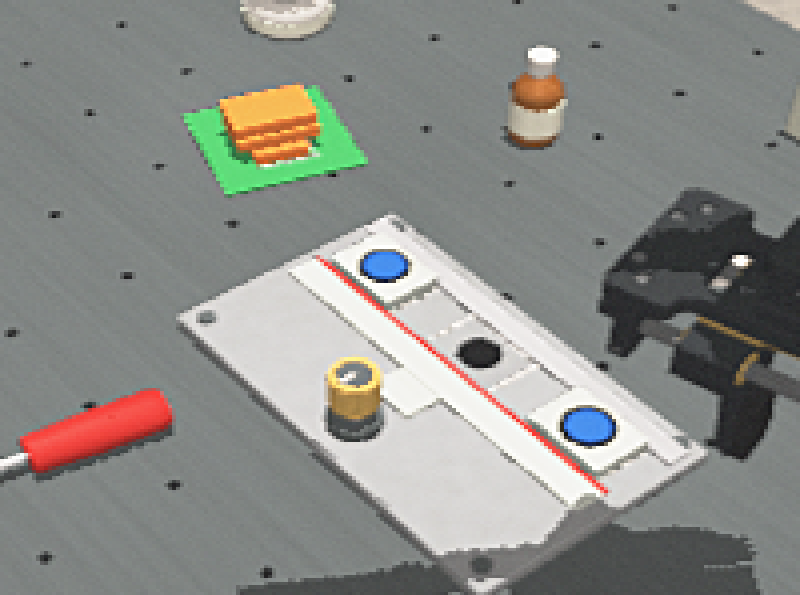

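Both carriers are clamped flat in their nests with the jaw seated on them, all three spacers are piled on the pad, and the robot is clear.

```bash
python3 -c "
from workcell import manip
print(manip.finish_job())"
```

```text
the job is handed in; nothing more can be done
None
```

The job is handed in, and the verdict was not shown: both carriers (carrier3 was absent) are clamped in nests 0 and 2 at an estimated 2.9 rad of screw with resistance clearly risen, all three spacers are piled mid-pad, and no bystander was touched as far as the camera images show.

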